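Change the dropper bottles in the spring-clip carrier

ROBOT

A 6-joint arm with a two-finger parallel gripper is mounted at the origin on a cart in front of the work surface, level with it; the furniture and walls round the work are solid. World frame = base frame: x ahead of the robot, y to its left, z up, the work surface at z = 0. Lengths are in m, angles in rad, forces in N, time in s.
With the tool pointing down it reaches from about 0.25 to 0.725 m from the base axis. Payload 4 kg.
Tool frame: the origin (TCP) lies between the finger pads; the fingertips stand 25 mm ahead of it and the grasp point (between the pads) lies 6 mm ahead of it; z points along the fingers, y is the line along which they close (so a half turn about z gives the same grasp; the last joint's range is limited). The gripper opens to 85 mm and grips with 20 to 120 N. Pads are 22 mm wide; open, the fingers measure 114 mm over their backs; the gripper's body (76 mm by 85 mm) begins 54 mm behind the grasp point. The pads swing forward as they close: fully open they stand 13 mm farther back than shut.
Start: joints at [-1.277, 0.241, 0.005, 1.335, 0, 1.571], TCP at [0.145, -0.479, 0.256] pointing down, gripper open.
Joint ranges: [-2.72, 2.72], [-1.05, 1.87], [-1.09, 1.28], [-1.99, 2.15], [-1.42, 1.44], [-3.14, 3.14]. Speed limits (rad/s): [2.79, 2.79, 3.14, 3.14, 3.14, 3.14].

INTERFACE

Orientations are given as a unit quaternion [x, y, z, w].
In Python, from workcell import bot gives the robot as it stands. The module is installed in compiled form; this text tells all that it offers.
- The arm moves only by the shell command python3 -m pendant 'ROWS'. ROWS is JSON, one flat list of numbers, 7 for each row, row after row: the shift along the tool's x, y, z normalised to -1 to 1, where 1 is 0.5 m, then the turn, a rotation vector about the tool's x, y, z normalised to -1 to 1, where 1 is 180 degrees, then the opening, from 0 (shut) to 1 (fully open). In form: [tx, ty, tz, ax, ay, az, fingers, tx, ty, tz, ax, ay, az, fingers, ...]. A call has exactly 10 rows; each row is the pose to reach, as a shift and turn from the pose commanded when the call began, along the tool's axes at that moment, turning the shorter way round; what a row does not reach only later rows make up. A row lasts 1/12 s, in which the tool goes at most 41.7 mm and 7.16 degrees, less where a joint would pass 70% of its speed; a pose out of reach is approached as far as the arm can. A call with a number of a shift or a turn outside -1 to 1 is refused whole. A call with a gripper value outside its range is refused whole. The fingers move at their own pace and stop on an object; the grip force is fixed at half the most. Time passes only in rows, so rows that repeat a pose let the fingers close, or fill a call up. It gives the time, the measured TCP pose, the force, the opening and the grip force at its end, in the units of the state.
- bot.get_obs(): the state, without advancing time (a new reading comes with each control period).
- bot.camera(name): name is "scene" or "top"; returns a dict with "pixels" (420x560x3 uint8, red, green, blue), "mtx" (3x3 intrinsics, pixels), "k1" (the pictures are not rectified: a ray, as slopes to the right and down, at radius r is drawn at 1 + k1 r^2 times it, then the intrinsics apply), "cam_to_world" (4x4, takes a point from camera to world coordinates). Camera axes: x right, y up, looking along -z (the intrinsics and any distortion apply to the point x, -y, -z); pixel columns grow to the right and rows downward; lengths in m; the calibration is good to about 2 mm. A picture is of the moment at which its call begins. There is no depth.
- bot.job_done(): hands the job in; it is judged then, once.
The state is a dict: "clock": time; "joint_pos": joint angles; "joint_vel": joint speeds; "tau": joint torques, N m; "eef_pos": TCP position; "tool_rot": TCP orientation; "ft_force": force on the tool from outside, world axes, zero at the start; "ft_torque": the same for the moment, N m; "grip_width": finger opening in m; "grasp_force": force on a finger pad.
Only numpy, scipy, OpenCV 4.12 (cv2) and the standard library are available. Lean on these libraries where they do the work, as an engineer would, in place of code of your own. Each camera call takes 0.05 s, during which the arm holds its last target. There are 200 camera calls.

TASK

Swing the guard of the bottle carrier right open, press the red tab of the left clip and later that of the right clip fully down so that each lets go of its used-up dropper bottle, and put both bottles in the wells of the grey tray. Then push every fresh dropper bottle from the green crate upright and right down into a clip of its own, holding it down until the sprung jaw has closed over its shoulder before you let go, and when all are in swing the guard fully shut again. Leave the tape roll, the food cup and the tub of cotton buds where they are.

Things in the scene. Friction and masses are not known exactly. Their poses are not given: they have to be found in the camera images.
- carrier: fixed bottle carrier: blue base 125 x 262 x 10 mm, origin at the centre of its underside, +x away from the robot. Three spring clips in a row along y, bottle axes at x = 20 mm, y = 80, 0, -80 mm. Each clip: white V-shaped back (+x side, up to 91 mm above the table), two toe posts, a sprung floor pad, and in front (-x) a steel jaw, a red release tab and, over the tabs, the hinged guard
- clip1 (a point): left clip: point on its bottle axis 12 mm above the table, where the foot of a bottle pressed right down is. The sprung floor pad stands 17 mm higher when free; it pushes up with 1.3 to 1.7 N. The jaw's nose and lead-in ramp stand in front up to 100 mm above the table, 8 mm either side of the centre line: fingers closing along the carrier's y pass it
- jaw1 (a joint): sprung jaw of the left clip, rad: 0 to 0.04 closed (empty or over a bottle's shoulder), 0.02 to 0.06 spread by a bottle's body, 0.32 fully open. A bottle pushed down (10 to 25 N) spreads it; it snaps over the shoulder in the last 10 mm and the bottle then settles 2 to 9 mm back up. Held: foot 14 to 22 mm above the table. Let go too soon: 25 mm or more
- tab1 (a point): centre of the top of the left clip's red tab, 24 x 24 mm, 64 mm above the table. Pressed down about 11 mm to its stop (6 to 13 N) it opens the jaw fully; the pad then lifts the bottle 12 mm, and once the tab is let go the jaw only rests on the bottle's side: draw the bottle straight up. Do not drag it out past a closed jaw
- clip2 (a point): middle clip: point on its bottle axis 12 mm above the table, where the foot of a bottle pressed right down is. The sprung floor pad stands 17 mm higher when free; it pushes up with 1.3 to 1.7 N. The jaw's nose and lead-in ramp stand in front up to 100 mm above the table, 8 mm either side of the centre line: fingers closing along the carrier's y pass it
- jaw2 (a joint): sprung jaw of the middle clip, rad: 0 to 0.04 closed (empty or over a bottle's shoulder), 0.02 to 0.06 spread by a bottle's body, 0.32 fully open. A bottle pushed down (10 to 25 N) spreads it; it snaps over the shoulder in the last 10 mm and the bottle then settles 2 to 9 mm back up. Held: foot 14 to 22 mm above the table. Let go too soon: 25 mm or more
- tab2 (a point): centre of the top of the middle clip's red tab, 24 x 24 mm, 64 mm above the table. Pressed down about 11 mm to its stop (6 to 13 N) it opens the jaw fully; the pad then lifts the bottle 12 mm, and once the tab is let go the jaw only rests on the bottle's side: draw the bottle straight up. Do not drag it out past a closed jaw
- clip3 (a point): right clip: point on its bottle axis 12 mm above the table, where the foot of a bottle pressed right down is. The sprung floor pad stands 17 mm higher when free; it pushes up with 1.3 to 1.7 N. The jaw's nose and lead-in ramp stand in front up to 100 mm above the table, 8 mm either side of the centre line: fingers closing along the carrier's y pass it
- jaw3 (a joint): sprung jaw of the right clip, rad: 0 to 0.04 closed (empty or over a bottle's shoulder), 0.02 to 0.06 spread by a bottle's body, 0.32 fully open. A bottle pushed down (10 to 25 N) spreads it; it snaps over the shoulder in the last 10 mm and the bottle then settles 2 to 9 mm back up. Held: foot 14 to 22 mm above the table. Let go too soon: 25 mm or more
- tab3 (a point): centre of the top of the right clip's red tab, 24 x 24 mm, 64 mm above the table. Pressed down about 11 mm to its stop (6 to 13 N) it opens the jaw fully; the pad then lifts the bottle 12 mm, and once the tab is let go the jaw only rests on the bottle's side: draw the bottle straight up. Do not drag it out past a closed jaw
- guard (a joint): hinged guard that lies over the three tabs, rad: 0 shut (a clear strip stands above the tabs), 1.2 fully open (swung forward and down towards the robot). Pivot axis along the carrier's y axis, at x = -52 mm, 30 mm above the table. Stays where it is left (friction; about 2 N at the bar moves it)
- guard_bar (a point): middle of the guard's red grip bar: 12 mm thick, 94 mm long along the carrier's y, on two posts 40 mm either side of its middle, 88 mm from the pivot: 118 mm above the table when shut, 62 mm above it and 82 mm nearer the robot when fully open. The clear strip runs parallel to it 46 mm nearer the pivot, 24 mm wide
- empty1: used-up amber dropper bottle, 70 g: body 33 mm in diameter, 56 mm tall; shoulder tapering to a black screw cap (24 mm in diameter, 62 to 77 mm above the foot); firm black bulb above it (13 mm in diameter, narrowing above 93 mm, tip at 102 mm). Grip the bulb; fingertips on the cap's rim can press the bottle down. Origin at the centre of the foot, z up the bottle. Starts held in the left clip
- empty3: used-up amber dropper bottle, 70 g: body 33 mm in diameter, 56 mm tall; shoulder tapering to a black screw cap (24 mm in diameter, 62 to 77 mm above the foot); firm black bulb above it (13 mm in diameter, narrowing above 93 mm, tip at 102 mm). Grip the bulb; fingertips on the cap's rim can press the bottle down. Origin at the centre of the foot, z up the bottle. Starts held in the right clip
- fresh1: fresh amber dropper bottle, 70 g: body 33 mm in diameter, 56 mm tall; shoulder tapering to a black screw cap (24 mm in diameter, 62 to 77 mm above the foot); firm black bulb above it (13 mm in diameter, narrowing above 93 mm, tip at 102 mm). Grip the bulb; fingertips on the cap's rim can press the bottle down. Origin at the centre of the foot, z up the bottle. Starts in a cell of the green crate
- fresh2: fresh amber dropper bottle, 70 g: body 33 mm in diameter, 56 mm tall; shoulder tapering to a black screw cap (24 mm in diameter, 62 to 77 mm above the foot); firm black bulb above it (13 mm in diameter, narrowing above 93 mm, tip at 102 mm). Grip the bulb; fingertips on the cap's rim can press the bottle down. Origin at the centre of the foot, z up the bottle. Starts in a cell of the green crate
- fresh3: fresh amber dropper bottle, 70 g: body 33 mm in diameter, 56 mm tall; shoulder tapering to a black screw cap (24 mm in diameter, 62 to 77 mm above the foot); firm black bulb above it (13 mm in diameter, narrowing above 93 mm, tip at 102 mm). Grip the bulb; fingertips on the cap's rim can press the bottle down. Origin at the centre of the foot, z up the bottle. Starts in a cell of the green crate
- tray: loose grey washing-up tray, 130 mm along its x axis, 84 mm along y, 40 mm high, 0.4 kg, left of the carrier, with two square wells (48 mm wide, floor 3 mm above the table) at x = +30 and -30 mm, one for each used-up bottle. Origin at the centre of its underside
- crate: loose green supply crate, 60 x 180 mm, 42 mm high, 0.5 kg, left of the carrier, with three square wells (38 mm wide, floor 3 mm above the table) in a row along its y axis, 58 mm apart; the fresh bottles stand in them, some wells may be empty. Origin at the centre of its underside
- tape_roll: roll of tan tape lying flat, 103 mm across and 25 mm high, a bystander. Origin at the centre of its underside
- food_cup: small cup of yellow food, 42 mm across and 38 mm high, a bystander. Origin at the centre of its underside
- cotton_buds: round white tub of cotton buds, 77 mm across and 80 mm high, a bystander. Origin at the centre of its underside
Not all that is in view belongs to the job. What is shaped like the fresh1 but pink is not meant.

How it is judged:
On the way, in this order (a step that is already met when the one before it is completed fails the run):
1. the guard is swung right open (value of joint guard above 1 rad), for 0.2 s.
2. with the guard open, the tab of the left clip is pressed fully down (value of joint jaw1 above 0.2 rad and value of joint guard above 0.8 rad), for 0.1 s.
3. with the guard open, the tab of the right clip is pressed fully down (value of joint jaw3 above 0.2 rad and value of joint guard above 0.8 rad), for 0.1 s.
4. with the guard still open, every used-up bottle stands in a well of the tray and every fresh bottle is clamped in a clip with its jaw closed (angle between each of fresh1, fresh2, fresh3, tray's own z axis and vertical below 0.1 rad and linear speed of each of fresh1, fresh2, fresh3, empty1, empty3 below 0.02 m/s and x of fresh1 in the frame of carrier between 0.014 and 0.026 m and z of fresh1 in the frame of carrier between 0.008 and 0.023 m and ((y of fresh1 in the frame of carrier between 0.074 and 0.086 m and value of joint jaw1 below 0.06 rad) or (y of fresh1 in the frame of carrier between -0.006 and 0.006 m and value of joint jaw2 below 0.06 rad) or (y of fresh1 in the frame of carrier between -0.086 and -0.074 m and value of joint jaw3 below 0.06 rad)) and x of fresh2 in the frame of carrier between 0.014 and 0.026 m and z of fresh2 in the frame of carrier between 0.008 and 0.023 m and ((y of fresh2 in the frame of carrier between 0.074 and 0.086 m and value of joint jaw1 below 0.06 rad) or (y of fresh2 in the frame of carrier between -0.006 and 0.006 m and value of joint jaw2 below 0.06 rad) or (y of fresh2 in the frame of carrier between -0.086 and -0.074 m and value of joint jaw3 below 0.06 rad)) and x of fresh3 in the frame of carrier between 0.014 and 0.026 m and z of fresh3 in the frame of carrier between 0.008 and 0.023 m and ((y of fresh3 in the frame of carrier between 0.074 and 0.086 m and value of joint jaw1 below 0.06 rad) or (y of fresh3 in the frame of carrier between -0.006 and 0.006 m and value of joint jaw2 below 0.06 rad) or (y of fresh3 in the frame of carrier between -0.086 and -0.074 m and value of joint jaw3 below 0.06 rad)) and x of empty1 in the frame of tray between -0.062 and 0.062 m and y of empty1 in the frame of tray between -0.039 and 0.039 m and z of empty1 in the frame of tray between 0 and 0.035 m and x of empty3 in the frame of tray between -0.062 and 0.062 m and y of empty3 in the frame of tray between -0.039 and 0.039 m and z of empty3 in the frame of tray between 0 and 0.035 m and value of joint guard above 0.8 rad), for 0.3 s.
At the end, for the whole second after the job is handed in: Each fresh bottle upright (0.1 rad), at rest in a clip: axis within 6 mm, foot at most 23 mm above the table, that jaw below 0.06 rad. Each used bottle at rest in the tray, its foot inside and under 35 mm up, the tray level. Guard below 0.12 rad (angle between each of fresh1, fresh2, fresh3, tray's own z axis and vertical below 0.1 rad and linear speed of each of fresh1, fresh2, fresh3, empty1, empty3 below 0.02 m/s and x of fresh1 in the frame of carrier between 0.014 and 0.026 m and z of fresh1 in the frame of carrier between 0.008 and 0.023 m and ((y of fresh1 in the frame of carrier between 0.074 and 0.086 m and value of joint jaw1 below 0.06 rad) or (y of fresh1 in the frame of carrier between -0.006 and 0.006 m and value of joint jaw2 below 0.06 rad) or (y of fresh1 in the frame of carrier between -0.086 and -0.074 m and value of joint jaw3 below 0.06 rad)) and x of fresh2 in the frame of carrier between 0.014 and 0.026 m and z of fresh2 in the frame of carrier between 0.008 and 0.023 m and ((y of fresh2 in the frame of carrier between 0.074 and 0.086 m and value of joint jaw1 below 0.06 rad) or (y of fresh2 in the frame of carrier between -0.006 and 0.006 m and value of joint jaw2 below 0.06 rad) or (y of fresh2 in the frame of carrier between -0.086 and -0.074 m and value of joint jaw3 below 0.06 rad)) and x of fresh3 in the frame of carrier between 0.014 and 0.026 m and z of fresh3 in the frame of carrier between 0.008 and 0.023 m and ((y of fresh3 in the frame of carrier between 0.074 and 0.086 m and value of joint jaw1 below 0.06 rad) or (y of fresh3 in the frame of carrier between -0.006 and 0.006 m and value of joint jaw2 below 0.06 rad) or (y of fresh3 in the frame of carrier between -0.086 and -0.074 m and value of joint jaw3 below 0.06 rad)) and x of empty1 in the frame of tray between -0.062 and 0.062 m and y of empty1 in the frame of tray between -0.039 and 0.039 m and z of empty1 in the frame of tray between 0 and 0.035 m and x of empty3 in the frame of tray between -0.062 and 0.062 m and y of empty3 in the frame of tray between -0.039 and 0.039 m and z of empty3 in the frame of tray between 0 and 0.035 m and value of joint guard below 0.12 rad and velocity of joint guard below 0.05 rad/s); the robot touches nothing.
It fails at once if the tape roll is pushed more than 4 cm from its place (distance of tape_roll from where it was at the start of the episode above 0.04 m).
It fails at once if the food cup is pushed more than 4 cm from its place (distance of food_cup from where it was at the start of the episode above 0.04 m).
It fails at once if the cotton buds is pushed more than 4 cm from its place (distance of cotton_buds from where it was at the start of the episode above 0.04 m).
Of fresh1, fresh2, fresh3 only 2 to 3 are there at a start; the rules pass over those that are not, and their reading is None.
At some moment in a run one of tray, crate may be knocked a few centimetres aside while the robot is not near it.
It also fails if it takes over 210 s, if anything falls off the work surface, if the arm or the gripper's body presses on something with over 40 N, if the wrist force passes 120 N, or if a joint passes its speed limit or range.

## Working session

There is one attempt and no reset: what is moved stays moved. The work goes in short steps, Python scripts to look and compute and a shell command to move; the robot and the scene stay as the last step left them, time stands still between calls to the robot, and variables do not carry over. Pictures are saved under pics/ and viewed, at most 14 in all, crops included, and the job is handed in when it is done.

```bash
mkdir -p pics; cat > h.py <<'E'
import numpy as np,cv2
from workcell import bot
def snap(n,f=None,crop=None,scale=1):
    c=bot.camera(n)
    im=c['pixels'][:,:,::-1].copy()
    if f:
        o=im
        if crop: x0,y0,x1,y1=crop;o=im[y0:y1,x0:x1]
        if scale!=1:o=cv2.resize(o,None,fx=scale,fy=scale,interpolation=cv2.INTER_CUBIC)
        cv2.imwrite('pics/'+f,o)
    return c
def px2w(c,u,v,z):
    K=np.array(c['mtx']);k=c['k1'];T=np.array(c['cam_to_world'])
    xd,yd=(u-K[0,2])/K[0,0],(v-K[1,2])/K[1,1]
    rd=np.hypot(xd,yd);r=rd
    for _ in range(30): r=rd/(1+k*r*r)
    s=r/rd if rd>0 else 1
    d=T[:3,:3]@np.array([xd*s,-yd*s,-1]);o=T[:3,3]
    return o+d*(z-o[2])/d[2]
def w2px(c,p):
    K=np.array(c['mtx']);k=c['k1'];T=np.array(c['cam_to_world'])
    q=T[:3,:3].T@(np.array(p)-T[:3,3]);x,y=q[0]/-q[2],-q[1]/-q[2]
    f=1+k*(x*x+y*y);return np.array([K[0,0]*x*f+K[0,2],K[1,1]*y*f+K[1,2]])
E
python3 - <<'E'
from h import *
for n in('top','scene'):
    c=snap(n,n+'0.png',scale=1.4); print(n,c['mtx'],c['k1'],c['cam_to_world'])
o=bot.get_obs();print(o)
E
```

```text
top [[519.75758605   0.         274.66473785]
 [  0.         519.75758605 212.2164769 ]
 [  0.           0.           1.        ]] -0.07538211899213022 [[-2.58840821e-03  9.91732089e-01 -1.28299512e-01  4.80735104e-01]
 [-9.99898660e-01 -7.70699289e-04  1.42153206e-02  4.58938794e-02]
 [ 1.39989092e-02  1.28323305e-01  9.91633581e-01  1.31007528e+00]
 [ 0.00000000e+00  0.00000000e+00  0.00000000e+00  1.00000000e+00]]
scene [[481.11310582   0.         286.17189777]
 [  0.         481.11310582 209.29874405]
 [  0.           0.           1.        ]] -0.036276015171927016 [[-0.55302543  0.49139699 -0.67282381 -0.2427155 ]
 [-0.83296157 -0.34390985  0.43347554  0.60436178]
 [-0.01838216  0.80015937  0.5995057   0.90538387]
 [ 0.          0.          0.          1.        ]]
{'clock': 0.1, 'joint_pos': array([-1.27697675e+00,  2.41381071e-01,  3.88027966e-03,  1.33522138e+00,
        1.61341510e-05,  1.57079506e+00]), 'joint_vel': array([-0.00129592, -0.0036002 ,  0.0038352 ,  0.0004752 , -0.00102013,
        0.00044315]), 'tau': array([-9.13021559e-04, -3.73138547e+01,  2.53010398e+01,  1.08791786e-02,
        2.96559347e-05, -7.70425771e-06]), 'eef_pos': array([ 0.14465989, -0.4780769 ,  0.2554884 ]), 'tool_rot': array([ 9.89227601e-01,  1.46382462e-01, -1.32973663e-04, -9.53731056e-04]), 'ft_force': array([0.13406964, 0.37388943, 0.31874972]), 'ft_torque': array([ 0.00299725, -0.0150023 ,  0.01249445]), 'grasp_force': 0.0, 'grip_width': 0.08535955726882385}
```

View pics/top0.png

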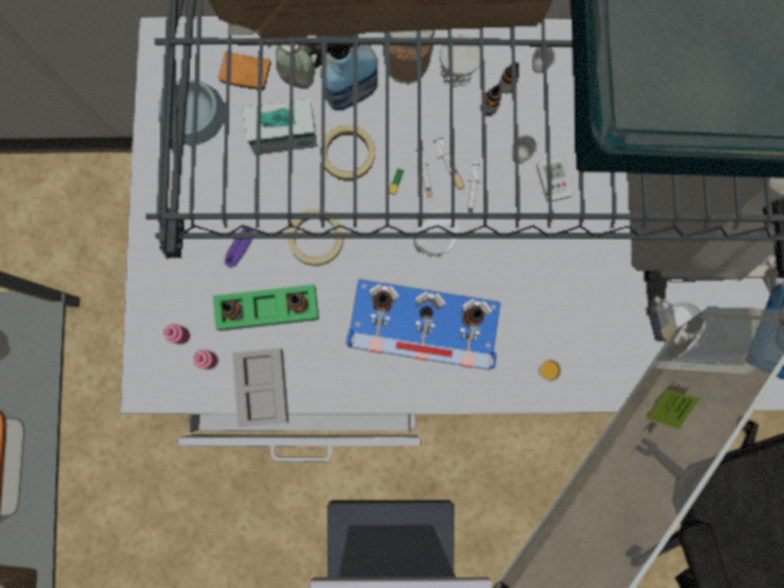

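View pics/scene0.png

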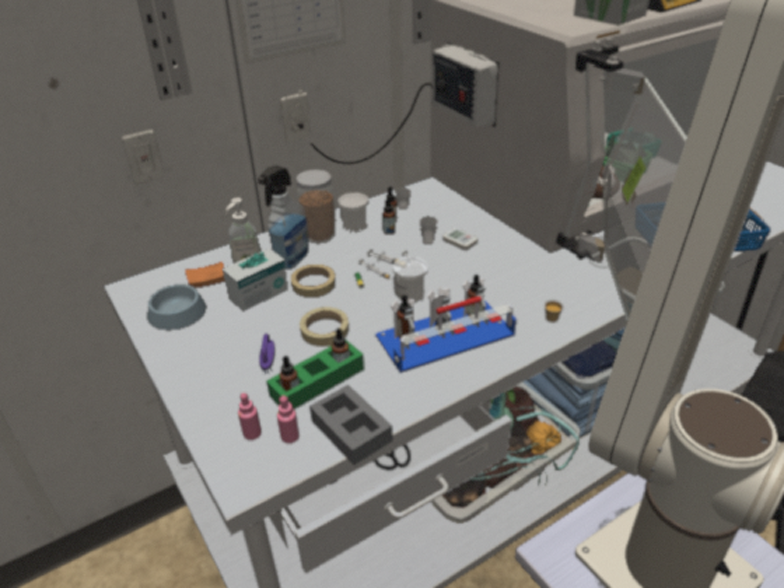

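The scene shows the carrier centred near (424,323) in the 1.4x top view, with the guard shut. The crate is at (265,307) with two fresh bottles in its end wells, the tray is at (260,387), and the pink decoys are at far left. I'll enlarge both areas.

```bash
python3 - <<'E'
from h import *
c=snap('top')
im=c['pixels'][:,:,::-1]
cv2.imwrite('pics/ca.png',cv2.resize(im[192:270,242:364],None,fx=6,fy=6,interpolation=cv2.INTER_CUBIC))
cv2.imwrite('pics/cb.png',cv2.resize(im[198:310,148:234],None,fx=5,fy=5,interpolation=cv2.INTER_CUBIC))
E
```

```text
(no output)
```

View pics/ca.png

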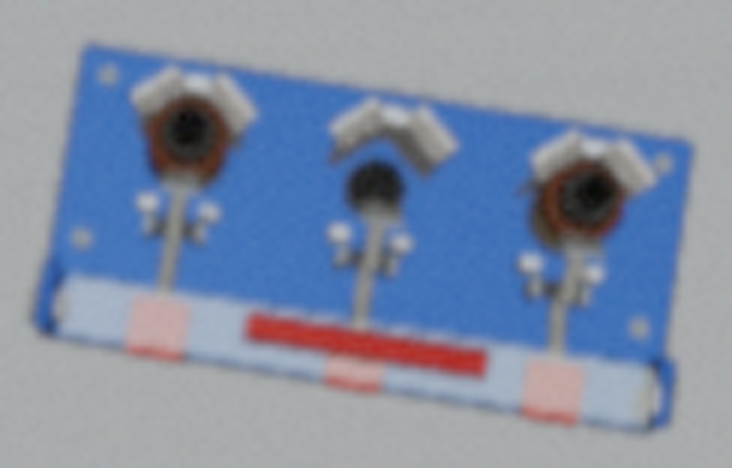

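View pics/cb.png

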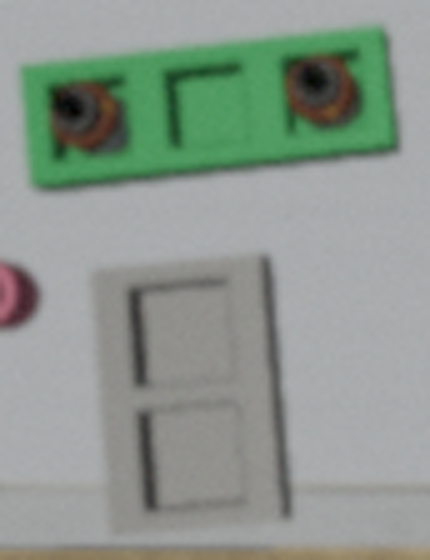

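```bash
cat > m1.py <<'E'
from h import *
c=snap('top')
A=lambda u,v,z:px2w(c,242+(u-.5)/6,192+(v-.5)/6,z)[:2]
B=lambda u,v,z:px2w(c,148+(u-.5)/5,198+(v-.5)/5,z)[:2]
f=lambda p:np.round(p,4)
bl,br=A(86,43,.01),A(692,145,.01)
print('back edge',f(bl),f(br),np.linalg.norm(bl-br))
d=(bl-br)/np.linalg.norm(bl-br);yaw=np.arctan2(-d[0],d[1]);print('yaw',yaw)
R=np.array([[np.cos(yaw),-np.sin(yaw)],[np.sin(yaw),np.cos(yaw)]])
C=(bl+br)/2-R@[.0625,0];print('center',f(C))
l,r=A(187,128,.119),A(587,190,.119)
print('bulbs',f(l),f(r),'pred',f(C+R@[.02,.08]),f(C+R@[.02,-.08]))
m1,m2=A(248,327,.124),A(487,363,.124);print('bar',f(m1),f(m2),f((m1+m2)/2),'pred',f(C+R@[-.052,0]))
for n,y in(('L',.08),('R',-.08)):print('rear back left etc',n)
for p in((22,65),(385,28),(398,152),(37,187)):print('crate',f(B(*p,.042)))
for p in((72,103),(315,78)):print('bulb',f(B(*p,.105)))
for p in((95,270),(268,255),(290,518),(112,530)):print('tray',f(B(*p,.04)))
E
python3 m1.py
```

```text
back edge [0.6825 0.0738] [ 0.6389 -0.1817] 0.259168322976336
yaw -0.1689018287892805
center [ 0.5991 -0.0435]
bulbs [0.6324 0.0325] [ 0.6082 -0.1216] pred [0.6322 0.032 ] [ 0.6054 -0.1257]
bar [0.5554 0.0095] [ 0.5415 -0.0815] [ 0.5485 -0.036 ] pred [ 0.5478 -0.0347]
rear back left etc L
rear back left etc R
crate [0.6483 0.3292]
crate [0.6666 0.1503]
crate [0.6052 0.1433]
crate [0.588  0.3202]
bulb [0.6221 0.2911]
bulb [0.6337 0.1776]
tray [0.5476 0.2911]
tray [0.5549 0.2066]
tray [0.4278 0.1943]
tray [0.422  0.2804]
```

```bash
cat >> h.py <<'E'
def tri(ct,cs,p,q):
    # p px in top, q px in scene
    L=[]
    for c,u in((ct,p),(cs,q)):
        o=np.array(c['cam_to_world'])[:3,3];d=px2w(c,*u,o[2]-.5)-o;L.append((o,d/np.linalg.norm(d)))
    (o1,d1),(o2,d2)=L
    s,t=np.linalg.lstsq(np.c_[d1,-d2],o2-o1,rcond=None)[0]
    a,b=o1+s*d1,o2+t*d2
    return (a+b)/2,np.linalg.norm(a-b)
from scipy.spatial.transform import Rotation as Ro
def go(x,y,z,yaw):
    "print tool-frame row to reach world pose, tool down, tool x at yaw"
    o=bot.get_obs();R=Ro.from_quat(o['tool_rot']);T=Ro.from_euler('z',yaw)*Ro.from_quat([1,0,0,0])
    s=R.inv().apply(np.array([x,y,z])-o['eef_pos'])/.5;r=(R.inv()*T).as_rotvec()/np.pi
    print('row',np.round(np.r_[s,r],4).tolist())
CA=np.array([.599,-.0425]);CY=-.162
def car(x,y):
    c,s=np.cos(CY),np.sin(CY);return CA+[c*x-s*y,s*x+c*y]
def st():
    o=bot.get_obs();print('t',round(o['clock'],2),'p',np.round(o['eef_pos'],4),'F',np.round(o['ft_force'],1),'w',round(o['grip_width'],4),'g',o['grasp_force'])
E
python3 - <<'E'
from h import *
a,b=snap('top'),snap('scene')
for p,q in(((672,408),(635,175)),((690,312),(600,260)),((780,375),(689,150))):
    print(tri(a,b,np.array(p)/1.4,np.array(q)/1.4))
for P in [(.145,-.479,.23),(.3,-.25,.3)]: print(w2px(a,P)*1.4,w2px(b,P)*1.4)
p=car(-.052-.0,0);go(p[0],p[1],.30,CY)
E
```

```text
(array([ 0.45380502, -0.35851808,  0.33377818]), np.float64(0.004863033215313019))
(array([ 0.62723462, -0.54232359, -0.02036512]), np.float64(0.00931600270833432))
(array([ 0.48589817, -0.53498827,  0.32046789]), np.float64(0.0360265420987869))
[731.17702523 616.97564624] [810.40871808 279.74561   ]
[590.64457048 522.52683602] [658.36942484 246.60704973]
row [1.0287, -0.6172, -0.0876, -0.0002, 0.0001, 0.1451]
```

```bash
python3 - <<'E'
from h import *
a,b=snap('top'),snap('scene')
i=cv2.resize(b['pixels'][20:270,380:560,::-1],None,fx=2.2,fy=2.2,interpolation=cv2.INTER_CUBIC)
j=cv2.resize(a['pixels'][190:420,340:560,::-1],None,fx=1.8,fy=1.8,interpolation=cv2.INTER_CUBIC)
o=np.zeros((max(i.shape[0],j.shape[0]),i.shape[1]+j.shape[1],3),np.uint8)
o[:i.shape[0],:i.shape[1]]=i;o[:j.shape[0],i.shape[1]:]=j
o=cv2.convertScaleAbs(o,alpha=1.3,beta=10);print(i.shape,j.shape);cv2.imwrite('pics/panel.png',o)
E
```

```text
(550, 396, 3) (414, 396, 3)
```

View pics/panel.png

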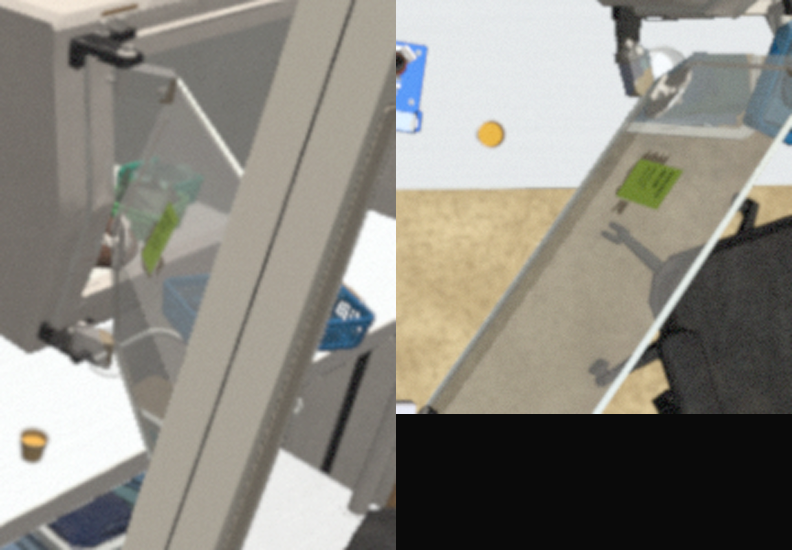

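```bash
python3 - <<'E'
from h import *
a,b=snap('top'),snap('scene')
def pl(c,p,q):
    o=np.array(c['cam_to_world'])[:3,3];n=np.cross(px2w(c,*p,.1)-o,px2w(c,*q,.1)-o);n/=np.linalg.norm(n);return n,n@o
T=lambda u,v:(340+(u-396)/1.8,190+v/1.8)
S=lambda u,v:(380+u/2.2,20+v/2.2)
for nm,t,s in(('bottom',[(635,125),(430,410)],[(115,340),(150,450)]),('top',[(790,140),(600,410)],[(175,80),(240,175)])):
    n1,d1=pl(a,T(*t[0]),T(*t[1]));n2,d2=pl(b,S(*s[0]),S(*s[1]))
    d=np.cross(n1,n2);d/=np.linalg.norm(d);p=np.linalg.lstsq(np.array([n1,n2]),[d1,d2],rcond=None)[0]
    print(nm,d)
    for x in(.65,.45,.3,.15,0):
        print(x,p+d*(x-p[0])/d[0])
for z in(0,.05,.1,.2):print(z,px2w(a,*T(635,125),z),px2w(a,*T(430,410),z))
E
```

```text
bottom [-0.78437078  0.61959487  0.02940555]
0.65 [ 0.65       -0.57304712  0.00128978]
0.45 [ 0.45       -0.41506193  0.00878765]
0.3 [ 0.3        -0.29657303  0.01441106]
0.15 [ 0.15       -0.17808413  0.02003446]
0 [ 3.46944695e-18 -5.95952295e-02  2.56578586e-02]
top [-0.75947043  0.64636504  0.07359964]
0.65 [ 0.65       -0.59276586  0.41272527]
0.45 [ 0.45       -0.42255119  0.4321071 ]
0.3 [ 0.3        -0.29489019  0.44664347]
0.15 [ 0.15       -0.16722919  0.46117984]
0 [ 0.         -0.03956818  0.47571622]
0 [ 0.52812982 -0.47896138  0.        ] [ 0.14090029 -0.17848712  0.        ]
0.05 [ 0.52632096 -0.45892988  0.05      ] [ 0.15387034 -0.16992346  0.05      ]
0.1 [ 0.52451211 -0.43889839  0.1       ] [ 0.16684039 -0.16135979  0.1       ]
0.2 [ 0.5208944  -0.39883541  0.2       ] [ 0.19278049 -0.14423245  0.2       ]
```

```bash
python3 -m pendant '[0,0,-0.2,0,0,0,1, 0,0,-0.6,0,0,0,1, 0,0,-0.6,0,0,0,1, 0,0,-0.6,0,0,0,1, 0,0,-0.6,0,0,0,1, 0,0,-0.6,0,0,0,1, 0,0,-0.6,0,0,0,1, 0,0,-0.6,0,0,0,1, 0,0,-0.6,0,0,0,1, 0,0,-0.6,0,0,0,1]'; python3 -c "
from h import *
st();print(bot.get_obs()['joint_pos'])
go(.30,-.32,.555,-.4)
go(.435,-.06,.555,CY)"
```

```text
clock: 1.33
eef_pos: [0.1437, -0.475, 0.5465]
tool_rot: [0.989, 0.146, 0.001, 0.004]
ft_force: [-0.5, -0.7, -0.2]
grip_width: 0.0853
grasp_force: 0.0
t 1.33 p [ 0.1437 -0.475   0.5465] F [-0.5 -0.7 -0.2] w 0.0853 g 0.0
[-1.27698181e+00  3.55108878e-01  9.41230169e-01  2.14882060e+00
 -8.72352905e-06  1.57082227e+00]
row [0.3889, -0.206, -0.0187, 0.0025, -0.0009, 0.2208]
row [0.798, -0.6255, -0.0221, 0.0025, -0.0006, 0.1451]
```

```bash
python3 -m pendant '[0.1,-0.05,-0.02,0,0,0.04,1, 0.2,-0.1,-0.02,0,0,0.07,1, 0.3,-0.15,-0.02,0,0,0.11,1, 0.4,-0.2,-0.02,0,0,0.13,1, 0.47,-0.25,-0.02,0,0,0.145,1, 0.55,-0.33,-0.02,0,0,0.145,1, 0.6,-0.42,-0.02,0,0,0.145,1, 0.67,-0.49,-0.02,0,0,0.145,1, 0.75,-0.56,-0.02,0,0,0.145,1, 0.8,-0.625,-0.02,0,0,0.145,1]'; python3 -c "
from h import *
st();print(bot.get_obs()['joint_pos'])
go(.435,-.06,.30,CY)"
```

```text
clock: 2.17
eef_pos: [0.3866, -0.1547, 0.552]
tool_rot: [0.997, -0.081, -0.002, 0.003]
ft_force: [0.0, 0.1, 0.3]
grip_width: 0.0853
grasp_force: 0.0
t 2.17 p [ 0.3866 -0.1547  0.552 ] F [0.  0.1 0.3] w 0.0853 g 0.0
[-0.37539923  0.16992475  0.70051442  2.10290572 -0.0077667   2.92811869]
row [0.0666, -0.2061, 0.5022, 0.0023, 0.001, 0.0]
```

```bash
R='x'; python3 -m pendant '[0.06,-0.2,0,0,0,-0.39,0, 0.06,-0.2,0.1,0,0,-0.39,0, 0.06,-0.2,0.2,0,0,-0.39,0, 0.06,-0.2,0.3,0,0,-0.39,0, 0.06,-0.2,0.3,0,0,-0.39,0, 0.06,-0.2,0.3,0,0,-0.39,0, 0.06,-0.2,0.3,0,0,-0.39,0, 0.06,-0.2,0.3,0,0,-0.39,0, 0.06,-0.2,0.3,0,0,-0.39,0, 0.06,-0.2,0.3,0,0,-0.39,0]' >/dev/null
python3 -m pendant '[0,0,0,0,0,-0.39,0, 0,0,0,0,0,-0.39,0, 0,0,0,0,0,-0.39,0, 0,0,0,0,0,-0.39,0, 0,0,0,0,0,-0.39,0, 0,0,0,0,0,-0.39,0, 0,0,0,0,0,-0.39,0, 0,0,0,0,0,-0.39,0, 0,0,0,0,0,-0.39,0, 0,0,0,0,0,-0.39,0]'; python3 -c "
import re
s=open('h.py').read().replace('def go(x,y,z,yaw):','def go(x,y,z,yaw=CY+np.pi):');s=s.replace('CA=np.array([.599,-.0425]);CY=-.162\n','').replace('from scipy','CA=np.array([.599,-.0425]);CY=-.162\nfrom scipy',1)
s+='''
def gc(x,y,z): p=car(x,y);go(p[0],p[1],z)
'''
open('h.py','w').write(s)
from h import *
st();print(bot.get_obs()['joint_pos'])
gc(-.026,.022,.20)"
```

```text
clock: 3.83
eef_pos: [0.4308, -0.0642, 0.4007]
tool_rot: [0.411, 0.912, -0.005, -0.001]
ft_force: [0.3, -0.6, -0.6]
grip_width: -0.0004
grasp_force: 0.0
t 3.83 p [ 0.4308 -0.0642  0.4007] F [ 0.3 -0.6 -0.6] w -0.0004 g 0.0
[-0.14224605  0.09882126  0.20385495  1.67984606 -0.00890956  0.70485433]
row [-0.121, 0.2858, 0.3991, -0.0032, -0.0002, -0.2181]
```

```bash
python3 -m pendant '[0,0,0.1,0,0,-0.218,0, -0.03,0.06,0.2,-0.003,0,-0.218,0, -0.06,0.14,0.3,-0.003,0,-0.218,0, -0.121,0.286,0.4,-0.003,0,-0.218,0, -0.121,0.286,0.4,-0.003,0,-0.218,0, -0.121,0.286,0.4,-0.003,0,-0.218,0, -0.121,0.286,0.4,-0.003,0,-0.218,0, -0.121,0.286,0.4,-0.003,0,-0.218,0, -0.121,0.286,0.4,-0.003,0,-0.218,0, -0.121,0.286,0.4,-0.003,0,-0.218,0]'; python3 -c "
from h import *
snap('scene','s1.png',(200,150,440,330),3)
gc(-.026,.022,.127)"
```

```text
clock: 4.67
eef_pos: [0.5792, -0.0181, 0.203]
tool_rot: [0.084, 0.996, -0.001, 0.002]
ft_force: [0.0, 0.5, 1.0]
grip_width: -0.0001
grasp_force: 0.0
row [0.0072, 0.0024, 0.1542, -0.0001, 0.0019, -0.0021]
```

View pics/s1.png

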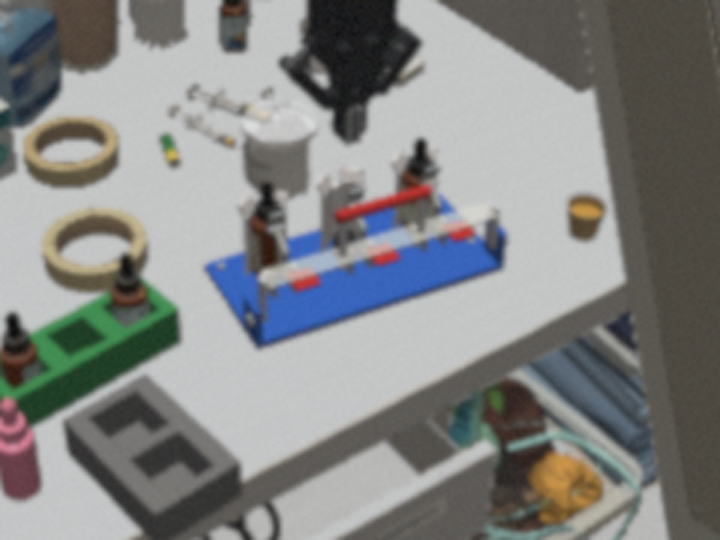

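```bash
python3 -m pendant '[0.007,0.002,0.08,0,0.002,-0.002,0, 0.007,0.002,0.154,0,0.002,-0.002,0, 0.007,0.002,0.154,0,0.002,-0.002,0, 0.007,0.002,0.154,0,0.002,-0.002,0, 0.007,0.002,0.154,0,0.002,-0.002,0, 0.007,0.002,0.154,0,0.002,-0.002,0, 0.007,0.002,0.154,0,0.002,-0.002,0, 0.007,0.002,0.154,0,0.002,-0.002,0, 0.007,0.002,0.154,0,0.002,-0.002,0, 0.007,0.002,0.154,0,0.002,-0.002,0]'
python3 -m pendant '[0.02,0,0,0,0,0,0, 0.045,0,0.002,0,0,0,0, 0.072,0,0.006,0,0,0,0, 0.096,0,0.015,0,0,0,0, 0.12,0,0.025,0,0,0,0, 0.14,0,0.04,0,0,0,0, 0.158,0,0.056,0,0,0,0, 0.177,0,0.08,0,0,0,0, 0.19,0,0.092,0,0,0,0, 0.19,0,0.092,0,0,0,0]'
python3 -c "
from h import *
c=snap('scene','s2.png',(200,150,440,330),3)
st()"
```

```text
clock: 5.55
eef_pos: [0.5791, -0.0165, 0.1276]
tool_rot: [0.081, 0.997, -0.0, 0.001]
ft_force: [0.3, 1.3, 0.1]
grip_width: -0.0002
grasp_force: 0.0
clock: 6.38
eef_pos: [0.4897, -0.0018, 0.0812]
tool_rot: [0.081, 0.997, -0.001, 0.006]
ft_force: [11.5, -2.0, -7.2]
grip_width: -0.0002
grasp_force: 5.6
t 6.43 p [ 0.4899 -0.0018  0.0816] F [10.2 -1.3 -7.7] w -0.0002 g 5.27176670730114
```

View pics/s2.png

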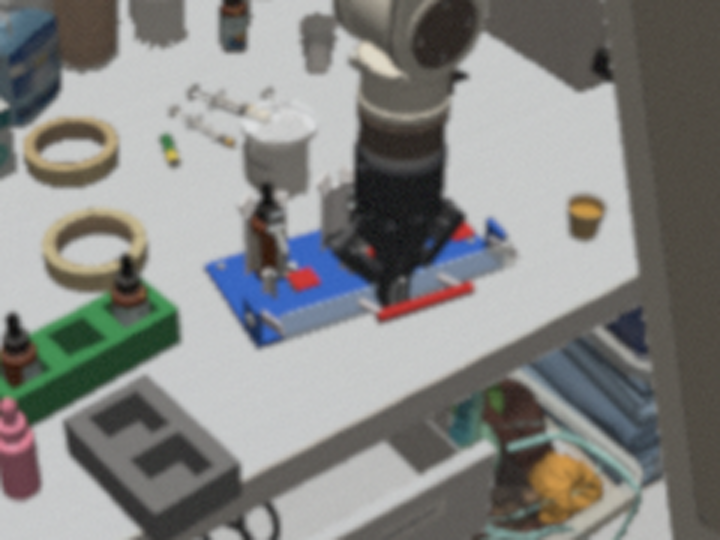

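The guard is fully open: the bar is at crop (425,302), and the force shows it is against its stop. I'll lift off and measure the tabs from above.

```bash
python3 -m pendant '[-0.02,0,-0.05,0,0,0,0, -0.04,0,-0.15,0,0,0,0, 0.1,0.0,-0.3,0,0,0,0, 0.2,0,-0.3,0,0,0,0, 0.25,0,-0.3,0,0,0,0, 0.25,0,-0.3,0,0,0,0, 0.25,0,-0.3,0,0,0,0, 0.25,0,-0.3,0,0,0,0, 0.25,0,-0.3,0,0,0,0, 0.25,0,-0.3,0,0,0,0]'
python3 -c "
from h import *
c=snap('top','t2.png',(242,192,364,270),6)
st()"
```

```text
clock: 7.27
eef_pos: [0.3624, 0.0189, 0.2304]
tool_rot: [0.081, 0.997, -0.0, 0.001]
ft_force: [0.4, 0.6, -0.1]
grip_width: 0.0
grasp_force: 0.0
t 7.32 p [0.3624 0.0188 0.2301] F [ 0.2 -0.3 -0.6] w 0.0 g 0.0
```

View pics/t2.png

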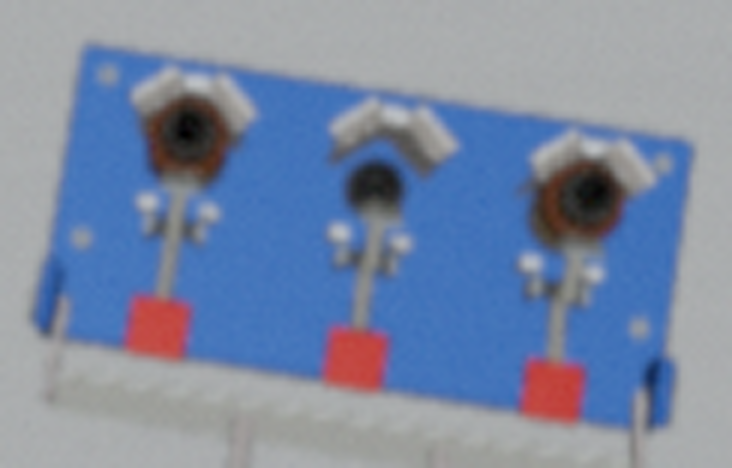

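```bash
python3 - <<'E'
from h import *
c=snap('top')
A=lambda u,v,z:px2w(c,242+(u-.5)/6,192+(v-.5)/6,z)[:2]
cc,s=np.cos(CY),np.sin(CY);R=np.array([[cc,-s],[s,cc]])
for n,u,v,z in(('tab1',158,327,.064),('tab2',356,358,.064),('tab3',553,390,.064),('pad2',375,187,.029),('b1',187,128,.119),('b3',588,190,.119),('bodyR',577,208,.06),('bodyL',187,140,.06)):
    p=A(u,v,z);print(n,np.round(p,4),'car',np.round(R.T@(p-CA),4))
t1,t3=A(158,327,.064),A(553,390,.064);print('yaw',np.arctan2(-(t1-t3)[0],(t1-t3)[1]),np.linalg.norm(t1-t3))
t=A(158,327,.064);go(t[0],t[1],.12)
E
```

```text
tab1 [0.5593 0.0436] car [-0.0531  0.0786]
tab2 [ 0.5467 -0.0355] car [-0.0527 -0.0015]
tab3 [ 0.5337 -0.1142] car [-0.0528 -0.0813]
pad2 [ 0.6192 -0.0462] car [ 0.0206 -0.0004]
b1 [0.6324 0.0325] car [0.0209 0.0794]
b3 [ 0.6082 -0.1219] car [ 0.0219 -0.0769]
bodyR [ 0.6072 -0.1257] car [ 0.0215 -0.0807]
bodyL [0.6351 0.0318] car [0.0236 0.0792]
yaw -0.16046507704205323 0.1599016322654136
row [-0.381, 0.1127, 0.2198, -0.0002, -0.0, -0.0]
```

```bash
sed -i 's/CA=np.array(.*);CY/CA=np.array([.5997,-.0430]);CY/' h.py
python3 -m pendant '[-0.08,0.02,0,0,0,0,0, -0.16,0.05,0.02,0,0,0,0, -0.24,0.08,0.1,0,0,0,0, -0.32,0.1,0.15,0,0,0,0, -0.381,0.113,0.2,0,0,0,0, -0.381,0.113,0.22,0,0,0,0, -0.381,0.113,0.22,0,0,0,0, -0.381,0.113,0.22,0,0,0,0, -0.381,0.113,0.22,0,0,0,0, -0.381,0.113,0.22,0,0,0,0]'
python3 -m pendant '[0,0,0.03,0,0,0,0, 0,0,0.06,0,0,0,0, 0,0,0.075,0,0,0,0, 0,0,0.085,0,0,0,0, 0,0,0.095,0,0,0,0, 0,0,0.1,0,0,0,0, 0,0,0.1,0,0,0,0, 0,0,0.1,0,0,0,0, 0,0,0.1,0,0,0,0, 0,0,0.1,0,0,0,0]'
```

```text
clock: 8.2
eef_pos: [0.5586, 0.0439, 0.1218]
tool_rot: [0.081, 0.997, -0.0, 0.001]
ft_force: [0.1, -1.0, 0.2]
grip_width: -0.0001
grasp_force: 0.0
clock: 9.03
eef_pos: [0.5523, 0.0451, 0.0755]
tool_rot: [0.08, 0.997, 0.001, -0.004]
ft_force: [-22.3, 3.2, 30.8]
grip_width: 0.0
grasp_force: 18.4
```

```bash

python3 -m pendant '[0,0,-0.03,0,0,0,0, 0,0,-0.06,0,0,0,0, 0,0,-0.1,0,0,0,0, 0,0,-0.15,0,0,0,0, 0,0,-0.2,0,0,0,0, 0,0,-0.2,0,0,0,0, 0,0,-0.2,0,0,0,0, 0,0,-0.2,0,0,0,0, 0,0,-0.2,0,0,0,0, 0,0,-0.2,0,0,0,0]'
python3 -c "
from h import *
c=snap('scene','s3.png',(220,170,400,300),4)
st();gc(.02,.08,.17);gc(-.053,-.0815,.12)"
```

```text
clock: 9.87
eef_pos: [0.5576, 0.0439, 0.1698]
tool_rot: [0.081, 0.997, -0.0, -0.001]
ft_force: [-0.4, -0.6, -0.7]
grip_width: 0.0001
grasp_force: 0.0
t 9.92 p [0.5578 0.0439 0.1698] F [-0.  -0.4 -0.2] w 0.0 g 0.0
row [-0.1508, 0.0019, -0.0006, -0.0002, -0.0003, 0.0001]
row [-0.0049, -0.321, 0.0998, -0.0002, -0.0003, 0.0001]
```

View pics/s3.png

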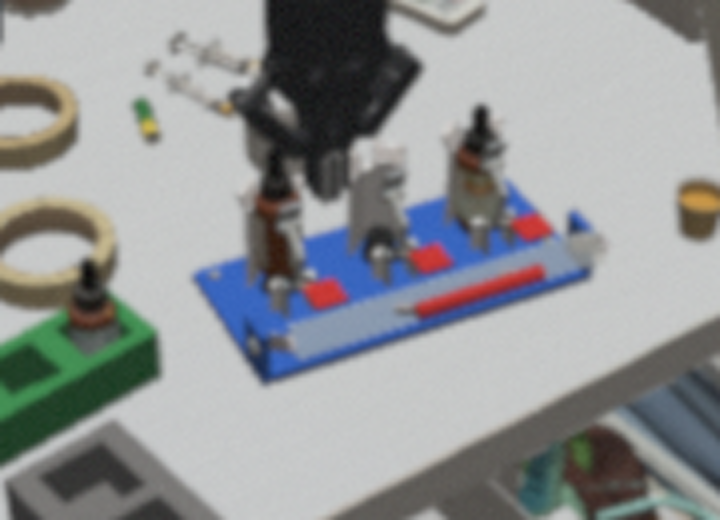

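The left bottle has risen in its clip, with its cap now above the jaw at crop (275,190). Next is the right tab.

```bash

python3 -m pendant '[-0.005,-0.08,0,0,0,0,0, -0.005,-0.16,0,0,0,0,0, -0.005,-0.24,0,0,0,0,0, -0.005,-0.321,0.02,0,0,0,0, -0.005,-0.321,0.06,0,0,0,0, -0.005,-0.321,0.1,0,0,0,0, -0.005,-0.321,0.1,0,0,0,0, -0.005,-0.321,0.1,0,0,0,0, -0.005,-0.321,0.1,0,0,0,0, -0.005,-0.321,0.1,0,0,0,0]'
python3 -m pendant '[0,0,0.03,0,0,0,0, 0,0,0.06,0,0,0,0, 0,0,0.075,0,0,0,0, 0,0,0.085,0,0,0,0, 0,0,0.09,0,0,0,0, 0,0,0.094,0,0,0,0, 0,0,0.094,0,0,0,0, 0,0,0.094,0,0,0,0, 0,0,0.094,0,0,0,0, 0,0,0.094,0,0,0,0]'
python3 -m pendant '[0,0,-0.03,0,0,0,0, 0,0,-0.06,0,0,0,0, 0,0,-0.1,0,0,0,0, 0,0,-0.15,0,0,0,0, 0,0,-0.2,0,0,0,0, 0,0,-0.25,0,0,0,0, 0,0,-0.25,0,0,0,0.5, 0,0,-0.25,0,0,0,0.5, 0,0,-0.25,0,0,0,0.5, 0,0,-0.25,0,0,0,0.5]'
python3 -c "
from h import *
c=snap('scene','s4.png',(220,170,400,300),4)
st();gc(.02,.08,.20)"
```

```text
clock: 10.75
eef_pos: [0.5363, -0.1144, 0.1221]
tool_rot: [0.08, 0.997, -0.0, 0.002]
ft_force: [0.1, -0.8, -0.1]
grip_width: 0.0002
grasp_force: 0.0
clock: 11.58
eef_pos: [0.5299, -0.1133, 0.0767]
tool_rot: [0.08, 0.997, 0.0, -0.004]
ft_force: [-18.7, 3.2, 25.9]
grip_width: -0.0
grasp_force: 15.2
clock: 12.42
eef_pos: [0.5345, -0.1144, 0.1979]
tool_rot: [0.081, 0.997, 0.0, -0.0]
ft_force: [0.3, -0.0, -0.1]
grip_width: 0.0424
grasp_force: 0.0
t 12.47 p [ 0.5344 -0.1144  0.1977] F [ 0.8  0.  -0.2] w 0.0424 g 0.0
row [-0.146, 0.3219, -0.0049, -0.0, -0.0004, 0.0002]
```

View pics/s4.png

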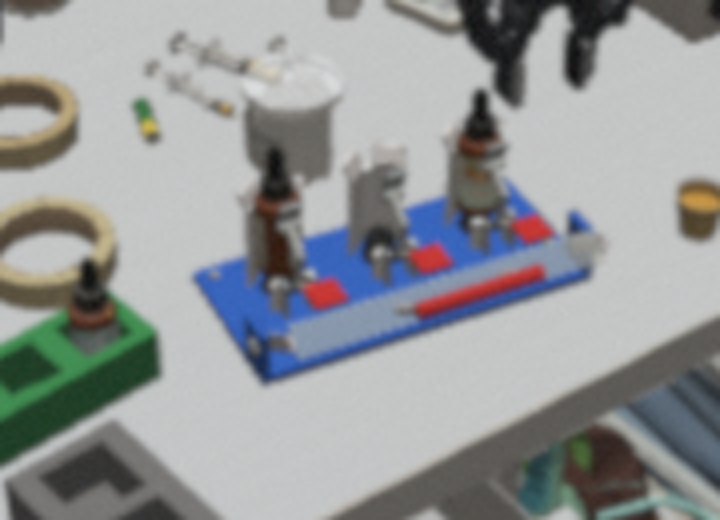

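```bash
cat >> h.py <<'E'
import os
def track():
    c=snap('top');im=c['pixels'];hsv=cv2.cvtColor(im,cv2.COLOR_RGB2HSV)
    m=cv2.inRange(hsv,(55,120,60),(80,255,255))
    m[:190]=0;m[300:]=0;m[:,:140]=0
    n,l,s,ce=cv2.connectedComponentsWithStats(m);i=1+s[1:,4].argmax()
    r=cv2.minAreaRect(np.argwhere(l==i)[:,::-1].astype(np.float32));print('crate px',r)
    ref=cv2.imread('pics/ref.png') if os.path.exists('pics/ref.png') else None
    b=im[:,:,::-1].copy()
    if ref is None: cv2.imwrite('pics/ref.png',b);ref=b
    t=ref[248:306,164:208];M=cv2.matchTemplate(b[215:345,110:260],t,cv2.TM_CCOEFF_NORMED)
    _,v,_,p=cv2.minMaxLoc(M);print('tray shift px',p[0]+110-164,p[1]+215-248,round(v,3))
    return c
E
python3 -m pendant '[-0.03,0.08,0,0,0,0,0.5, -0.06,0.16,0,0,0,0,0.5, -0.1,0.24,0,0,0,0,0.5, -0.146,0.322,0,0,0,0,0.5, -0.146,0.322,0,0,0,0,0.5, -0.146,0.322,0,0,0,0,0.5, -0.146,0.322,0,0,0,0,0.5, -0.146,0.322,0,0,0,0,0.5, -0.146,0.322,0,0,0,0,0.5, -0.146,0.322,0,0,0,0,0.5]'
python3 -c "
from h import *
st();track();gc(.0205,.080,.133)"
```

```text
clock: 13.3
eef_pos: [0.6325, 0.0309, 0.1992]
tool_rot: [0.082, 0.997, -0.0, 0.0]
ft_force: [-0.2, 0.1, 0.2]
grip_width: 0.0426
grasp_force: 0.0
t 13.3 p [0.6325 0.0309 0.1992] F [-0.2  0.1  0.2] w 0.0426 g 0.0
crate px ((189.4824676513672, 219.34817504882812), (22.886613845825195, 71.64006805419922), 83.41805267333984)
tray shift px 0 0 1.0
row [0.0004, 0.0032, 0.1326, -0.0001, 0.0004, -0.0005]
```

```bash

python3 -m pendant '[0,0.003,0.05,0,0,0,0.5, 0,0.003,0.1,0,0,0,0.5, 0,0.003,0.133,0,0,0,0.5, 0,0.003,0.133,0,0,0,0.5, 0,0.003,0.133,0,0,0,0.5, 0,0.003,0.133,0,0,0,0.5, 0,0.003,0.133,0,0,0,0, 0,0.003,0.133,0,0,0,0, 0,0.003,0.133,0,0,0,0, 0,0.003,0.133,0,0,0,0]'
python3 -m pendant '[0,0,0,0,0,0,0, 0,0,0,0,0,0,0, 0,0,0,0,0,0,0, 0,0,0,0,0,0,0, 0,0,-0.01,0,0,0,0, 0,0,-0.02,0,0,0,0, 0,0,-0.03,0,0,0,0, 0,0,-0.04,0,0,0,0, 0,0,-0.05,0,0,0,0, 0,0,-0.06,0,0,0,0]'
```

```text
clock: 14.18
eef_pos: [0.6342, 0.033, 0.1342]
tool_rot: [0.081, 0.997, -0.001, 0.002]
ft_force: [-1.7, -3.4, 4.4]
grip_width: 0.0106
grasp_force: 58.6
clock: 15.02
eef_pos: [0.6333, 0.0339, 0.1625]
tool_rot: [0.081, 0.997, -0.0, 0.0]
ft_force: [1.4, -0.9, -5.3]
grip_width: 0.0104
grasp_force: 58.5
```

```bash

python3 -m pendant '[0,0,-0.02,0,0,0,0, 0,0,-0.04,0,0,0,0, 0,0,-0.06,0,0,0,0, 0,0,-0.09,0,0,0,0, 0,0,-0.12,0,0,0,0, 0,0,-0.15,0,0,0,0, 0,0,-0.17,0,0,0,0, 0,0,-0.17,0,0,0,0, 0,0,-0.17,0,0,0,0, 0,0,-0.17,0,0,0,0]'
python3 -c "
from h import *
st();c=track()
cv2.imwrite('pics/s5.png',cv2.resize(snap('scene')['pixels'][120:320,180:400,::-1],None,fx=3,fy=3))
a=cv2.imread('pics/cb.png');a=cv2.resize(a,None,fx=.2,fy=.2,interpolation=cv2.INTER_AREA)
t=a[50:108,16:60];M=cv2.matchTemplate(cv2.imread('pics/ref.png')[215:345,110:260],t,5);print(cv2.minMaxLoc(M),'expect',(54,33))
go(.518,.2458,.25);go(.518,.2458,.115)"
```

```text
clock: 15.85
eef_pos: [0.633, 0.0341, 0.2471]
tool_rot: [0.081, 0.997, -0.0, 0.0]
ft_force: [-0.2, 0.6, -0.7]
grip_width: 0.0105
grasp_force: 58.8
t 15.85 p [0.633  0.0341 0.2471] F [-0.2  0.6 -0.7] w 0.0105 g 58.76902007526951
crate px ((189.4268341064453, 219.34146118164062), (22.859325408935547, 71.4491958618164), 83.6598129272461)
tray shift px 0 0 0.996
(-0.3982715904712677, 0.9961916208267212, (91, 38), (54, 33)) expect (54, 33)
row [0.2947, 0.3813, -0.0073, -0.0001, -0.0003, 0.0001]
row [0.2944, 0.3814, 0.2627, -0.0001, -0.0003, 0.0001]
```

View pics/s5.png

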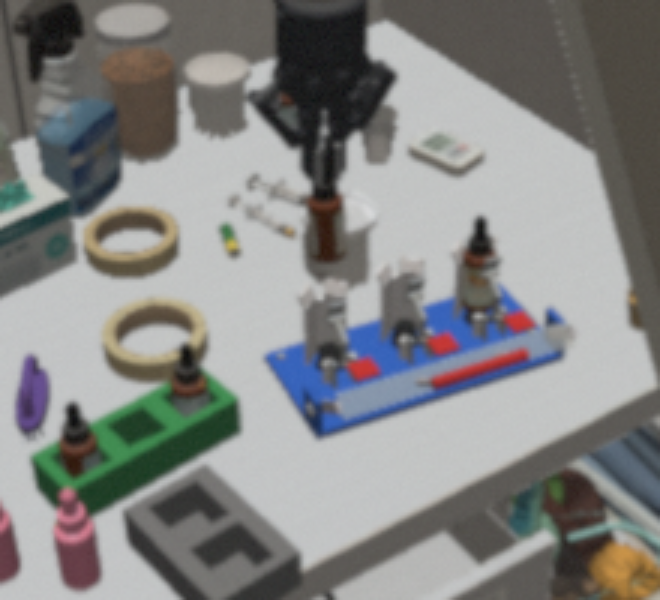

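The bottle hangs upright in the gripper at crop (325,230), and tray and crate haven't moved. I'll carry it to the tray's far well.

```bash

python3 -m pendant '[0.06,0.07,0,0,0,0,0, 0.11,0.14,0,0,0,0,0, 0.17,0.21,0,0,0,0,0, 0.22,0.28,0,0,0,0,0, 0.26,0.34,0,0,0,0,0, 0.295,0.381,0,0,0,0,0, 0.295,0.381,0.08,0,0,0,0, 0.295,0.381,0.15,0,0,0,0, 0.295,0.381,0.15,0,0,0,0, 0.295,0.381,0.15,0,0,0,0]'
python3 -c "
from h import *
st();go(.518,.2458,.110)
c=snap('scene');[print(z,w2px(c,(.518,.2458,z))) for z in (.05,.07,.09)]"
```

```text
clock: 16.78
eef_pos: [0.5164, 0.2448, 0.1698]
tool_rot: [0.081, 0.997, -0.002, -0.003]
ft_force: [1.2, -0.3, -0.1]
grip_width: 0.0103
grasp_force: 58.8
t 16.78 p [0.5164 0.2448 0.1698] F [ 1.2 -0.3 -0.1] w 0.0103 g 58.776636084658094
row [-0.0035, 0.003, 0.1197, -0.0014, -0.0015, 0.0002]
0.05 [242.88438696 285.57591506]
0.07 [242.28328479 279.78422297]
0.09 [241.6700505  273.87017939]
```

```bash

python3 -m pendant '[0,0,0.03,0,0,0,0, 0,0,0.06,0,0,0,0, 0,0,0.09,0,0,0,0, 0,0,0.1,0,0,0,0, 0,0,0.108,0,0,0,0, 0,0,0.114,0,0,0,0, 0,0,0.12,0,0,0,0, 0,0,0.12,0,0,0,0, 0,0,0.12,0,0,0,0, 0,0,0.12,0,0,0,0]'
```

```text
clock: 17.67
eef_pos: [0.519, 0.2457, 0.1129]
tool_rot: [0.081, 0.997, 0.0, 0.001]
ft_force: [-0.4, 0.3, 0.2]
grip_width: 0.0102
grasp_force: 58.8
```

```bash

python3 -m pendant '[0,0,0.002,0,0,0,0, 0,0,0.004,0,0,0,0, 0,0,0.006,0,0,0,0, 0,0,0.008,0,0,0,0, 0,0,0.01,0,0,0,0, 0,0,0.01,0,0,0,0, 0,0,0.01,0,0,0,0, 0,0,0.01,0,0,0,0, 0,0,0.01,0,0,0,0, 0,0,0.01,0,0,0,0]'
```

```text
clock: 18.5
eef_pos: [0.5193, 0.2459, 0.1088]
tool_rot: [0.081, 0.997, 0.0, 0.002]
ft_force: [-1.3, -1.2, 6.2]
grip_width: 0.0102
grasp_force: 59.7
```

```bash

python3 -m pendant '[0,0,-0.003,0,0,0,0.5, 0,0,-0.003,0,0,0,0.5, 0,0,-0.003,0,0,0,0.5, 0,0,-0.003,0,0,0,0.5, 0,0,-0.003,0,0,0,0.5, 0,0,-0.05,0,0,0,0.5, 0,0,-0.1,0,0,0,0.5, 0,0,-0.17,0,0,0,0.5, 0,0,-0.2,0,0,0,0.5, 0,0,-0.2,0,0,0,0.5]'
python3 -c "
from h import *
st();gc(.0215,-.0785,.20);gc(.0215,-.0785,.130)"
```

```text
clock: 19.33
eef_pos: [0.5209, 0.2468, 0.2121]
tool_rot: [0.081, 0.997, 0.002, 0.004]
ft_force: [1.0, 0.9, 0.1]
grip_width: 0.0426
grasp_force: 0.0
t 19.33 p [0.5209 0.2468 0.2121] F [1.  0.9 0.1] w 0.0426 g 0.0
row [-0.2916, -0.7037, 0.0232, 0.0016, 0.0027, 0.0001]
row [-0.2904, -0.7044, 0.1632, 0.0016, 0.0027, 0.0001]
```

```bash

python3 -m pendant '[-0.03,-0.08,0,0,0,0,0.5, -0.06,-0.16,0,0,0,0,0.5, -0.09,-0.24,0,0,0,0,0.5, -0.13,-0.32,0,0,0,0,0.5, -0.16,-0.4,0,0,0,0,0.5, -0.2,-0.48,0,0,0,0,0.5, -0.23,-0.56,0,0,0,0,0.5, -0.26,-0.63,0,0,0,0,0.5, -0.291,-0.704,0,0,0,0,0.5, -0.291,-0.704,0,0,0,0,0.5]'
python3 -c "
from h import *
st();gc(.0215,-.0785,.130)"
```

```text
clock: 20.17
eef_pos: [0.6057, -0.1319, 0.2058]
tool_rot: [0.084, 0.996, -0.001, 0.0]
ft_force: [-0.6, 1.2, 0.1]
grip_width: 0.0425
grasp_force: 0.0
t 20.17 p [ 0.6057 -0.1319  0.2058] F [-0.6  1.2  0.1] w 0.0425 g 0.0
row [-0.0022, 0.0171, 0.1515, -0.0009, 0.0003, -0.0022]
```

```bash

python3 -m pendant '[-0.002,0.016,0.05,0,0,0,0.5, -0.002,0.016,0.1,0,0,0,0.5, -0.002,0.016,0.152,0,0,0,0.5, -0.002,0.016,0.152,0,0,0,0.5, -0.002,0.016,0.152,0,0,0,0.5, -0.002,0.016,0.152,0,0,0,0.5, -0.002,0.016,0.152,0,0,0,0, -0.002,0.016,0.152,0,0,0,0, -0.002,0.016,0.152,0,0,0,0, -0.002,0.016,0.152,0,0,0,0]'
python3 -m pendant '[0,0,0,0,0,0,0, 0,0,0,0,0,0,0, 0,0,0,0,0,0,0, 0,0,0,0,0,0,0, 0,0,-0.01,0,0,0,0, 0,0,-0.02,0,0,0,0, 0,0,-0.03,0,0,0,0, 0,0,-0.04,0,0,0,0, 0,0,-0.05,0,0,0,0, 0,0,-0.06,0,0,0,0]'
python3 -m pendant '[0,0,-0.02,0,0,0,0, 0,0,-0.04,0,0,0,0, 0,0,-0.06,0,0,0,0, 0,0,-0.09,0,0,0,0, 0,0,-0.12,0,0,0,0, 0,0,-0.15,0,0,0,0, 0,0,-0.18,0,0,0,0, 0,0,-0.18,0,0,0,0, 0,0,-0.18,0,0,0,0, 0,0,-0.18,0,0,0,0]'
python3 -c "
from h import *
st();track();go(.458,.2404,.25)"
```

```text
clock: 21.0
eef_pos: [0.6085, -0.1209, 0.1345]
tool_rot: [0.082, 0.997, -0.004, 0.003]
ft_force: [-2.7, -8.1, 4.0]
grip_width: 0.0104
grasp_force: 58.5
clock: 21.83
eef_pos: [0.6075, -0.1175, 0.1616]
tool_rot: [0.081, 0.997, -0.0, 0.0]
ft_force: [-0.5, -2.7, -6.3]
grip_width: 0.01
grasp_force: 58.1
clock: 22.67
eef_pos: [0.6078, -0.1168, 0.252]
tool_rot: [0.08, 0.997, 0.0, 0.001]
ft_force: [-0.5, 0.2, -1.2]
grip_width: 0.0104
grasp_force: 58.1
t 22.67 p [ 0.6078 -0.1168  0.252 ] F [-0.5  0.2 -1.2] w 0.0104 g 58.062287413558806
crate px ((193.06092834472656, 221.9751739501953), (22.810129165649414, 71.23194122314453), 83.774169921875)
tray shift px 0 0 0.656
row [0.4097, 0.6574, 0.0025, 0.0002, 0.0002, 0.0002]
```

```bash

python3 -m pendant '[0.04,0.07,0,0,0,0,0, 0.08,0.14,0,0,0,0,0, 0.12,0.21,0,0,0,0,0, 0.17,0.28,0,0,0,0,0, 0.21,0.35,0,0,0,0,0, 0.26,0.42,0,0,0,0,0, 0.3,0.49,0,0,0,0,0, 0.35,0.56,0,0,0,0,0, 0.38,0.61,0,0,0,0,0, 0.41,0.657,0,0,0,0,0]'
python3 -m pendant '[0,0,0.07,0,0,0,0, 0,0,0.14,0,0,0,0, 0,0,0.16,0,0,0,0, 0,0,0.16,0,0,0,0, 0,0,0.16,0,0,0,0, 0,0,0.16,0,0,0,0, 0,0,0.16,0,0,0,0, 0,0,0.16,0,0,0,0, 0,0,0.16,0,0,0,0, 0,0,0.16,0,0,0,0]'
python3 -c "
from h import *
st();go(.458,.2404,.111)"
```

```text
clock: 23.55
eef_pos: [0.4563, 0.2417, 0.2503]
tool_rot: [0.08, 0.997, -0.0, -0.0]
ft_force: [-0.4, 0.1, -0.8]
grip_width: 0.0101
grasp_force: 58.1
clock: 24.38
eef_pos: [0.4588, 0.2398, 0.1721]
tool_rot: [0.081, 0.997, 0.0, 0.001]
ft_force: [-1.2, 0.2, -0.4]
grip_width: 0.0104
grasp_force: 58.2
t 24.38 p [0.4588 0.2398 0.1721] F [-1.2  0.2 -0.4] w 0.0104 g 58.2264599033806
row [0.0021, 0.0009, 0.1221, 0.0003, 0.0008, -0.0]
```

```bash

python3 -m pendant '[0,0,0.03,0,0,0,0, 0,0,0.06,0,0,0,0, 0,0,0.09,0,0,0,0, 0,0,0.1,0,0,0,0, 0,0,0.108,0,0,0,0, 0,0,0.114,0,0,0,0, 0,0,0.12,0,0,0,0, 0,0,0.123,0,0,0,0, 0,0,0.123,0,0,0,0, 0,0,0.123,0,0,0,0]'
python3 -m pendant '[0,0,0,0,0,0,0.5, 0,0,0,0,0,0,0.5, 0,0,0,0,0,0,0.5, 0,0,0,0,0,0,0.5, 0,0,0,0,0,0,0.5, 0,0,-0.05,0,0,0,0.5, 0,0,-0.1,0,0,0,0.5, 0,0,-0.17,0,0,0,0.5, 0,0,-0.22,0,0,0,0.5, 0,0,-0.22,0,0,0,0.5]'
python3 -m pendant '[0.02,0,0,0,0,0,0.5, 0.08,0,0,0,0,0,0.5, 0.16,0,0,0,0,0,0.5, 0.22,0,0,0,0,0,0.5, 0.24,-0.08,0,0,0,0,0.5, 0.24,-0.16,0,0,0,0,0.5, 0.24,-0.16,0,0,0,0,0.5, 0.24,-0.16,0,0,0,0,0.5, 0.24,-0.16,0,0,0,0,0.5, 0.24,-0.16,0,0,0,0,0.5]'
python3 -c "
from h import *
st();c=track();im=c['pixels'][:,:,::-1]
cv2.imwrite('pics/t6.png',cv2.resize(im[198:310,148:234],None,fx=5,fy=5,interpolation=cv2.INTER_CUBIC))"
```

```text
clock: 25.22
eef_pos: [0.4586, 0.2399, 0.1101]
tool_rot: [0.081, 0.997, 0.0, 0.001]
ft_force: [-0.5, 0.2, -0.6]
grip_width: 0.0108
grasp_force: 58.2
clock: 26.05
eef_pos: [0.4612, 0.2413, 0.2258]
tool_rot: [0.081, 0.997, 0.003, 0.005]
ft_force: [0.6, -0.2, 0.1]
grip_width: 0.0428
grasp_force: 0.0
clock: 26.88
eef_pos: [0.327, 0.1806, 0.2191]
tool_rot: [0.081, 0.997, -0.0, 0.0]
ft_force: [-0.5, 0.2, -0.3]
grip_width: 0.0425
grasp_force: 0.0
t 26.88 p [0.327  0.1806 0.2191] F [-0.5  0.2 -0.3] w 0.0425 g 0.0
crate px ((193.0487823486328, 221.9390106201172), (22.859325408935547, 71.22833251953125), 83.6598129272461)
tray shift px 0 0 0.53
```

View pics/t6.png

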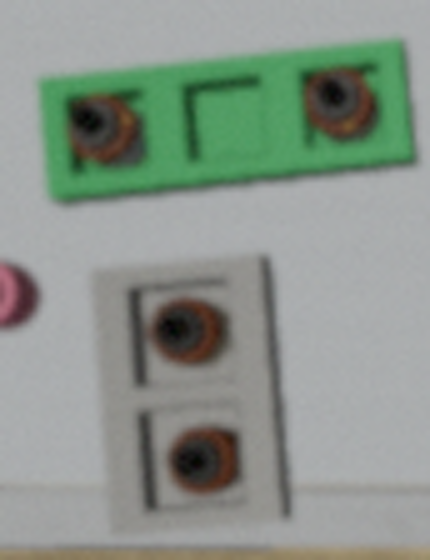

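Both used bottles stand in the tray wells. The crate was knocked slightly, and the fresh bulbs are now at crop (90,119) and (333,94).

```bash
python3 - <<'E'
from h import *
c=snap('top')
B=lambda u,v,z:px2w(c,148+(u-.5)/5,198+(v-.5)/5,z)
for p in((90,119),(333,94)):print('bulb',B(*p,.103))
for p in((108,130),(343,103)):print('body shoulder',B(*p,.05))
for p in((105,138),(345,110)):pass
C=[B(*p,.042)[:2] for p in((40,77),(403,40),(417,163),(55,201))];m=np.mean(C,0);d=(C[0]+C[3]-C[1]-C[2])/2;d/=np.linalg.norm(d)
print('crate',m,d,'wells',m+.058*d,m-.058*d)
p=m-.058*d;b=B(333,94,.103);go(b[0],b[1],.22);go(b[0],b[1],.1115)
E
```

```text
bulb [0.61475514 0.28289757 0.103     ]
bulb [0.62644871 0.16929209 0.103     ]
body shoulder [0.61523871 0.28436541 0.05      ]
body shoulder [0.62842019 0.16977563 0.05      ]
crate [0.62095934 0.22664685] [-0.10292648  0.99468897] wells [0.6149896  0.28433881] [0.62692908 0.16895489]
row [-0.5945, 0.0732, -0.0012, -0.0001, 0.0002, 0.0004]
row [-0.5944, 0.0732, 0.2158, -0.0001, 0.0002, 0.0004]
```

```bash

python3 -m pendant '[-0.08,0.01,0,0,0,0,0.5, -0.16,0.02,0,0,0,0,0.5, -0.24,0.03,0,0,0,0,0.5, -0.32,0.04,0,0,0,0,0.5, -0.4,0.05,0,0,0,0,0.5, -0.48,0.06,0,0,0,0,0.5, -0.55,0.07,0,0,0,0,0.5, -0.594,0.073,0,0,0,0,0.5, -0.594,0.073,0,0,0,0,0.5, -0.594,0.073,0.05,0,0,0,0.5]'
python3 -c "
from h import *
st();go(.6266,.1692,.111)"
```

```text
clock: 27.82
eef_pos: [0.63, 0.1694, 0.1979]
tool_rot: [0.081, 0.997, 0.001, 0.004]
ft_force: [0.4, 0.7, 0.5]
grip_width: 0.0425
grasp_force: 0.0
t 27.82 p [0.63   0.1694 0.1979] F [0.4 0.7 0.5] w 0.0425 g 0.0
row [0.0082, -0.0021, 0.1738, 0.0011, 0.0028, -0.0]
```

```bash

python3 -m pendant '[0.004,0,0.05,0,0,0,0.5, 0.004,0,0.1,0,0,0,0.5, 0.004,0,0.14,0,0,0,0.5, 0.004,0,0.16,0,0,0,0.5, 0.004,0,0.172,0,0,0,0.5, 0.004,0,0.172,0,0,0,0.5, 0.004,0,0.172,0,0,0,0.5, 0.004,0,0.172,0,0,0,0.5, 0.004,0,0.172,0,0,0,0.5, 0.004,0,0.172,0,0,0,0.5]'
python3 -c "
from h import *
st();go(.6266,.1692,.110)"
```

```text
clock: 28.65
eef_pos: [0.6249, 0.1688, 0.1104]
tool_rot: [0.081, 0.997, 0.0, 0.002]
ft_force: [-0.5, -0.7, 0.2]
grip_width: 0.0428
grasp_force: 0.0
t 28.65 p [0.6249 0.1688 0.1104] F [-0.5 -0.7  0.2] w 0.0428 g 0.0
row [-0.0032, 0.0014, 0.0008, 0.0003, 0.0011, 0.0001]
```

```bash

python3 -m pendant '[-0.003,0,0,0,0,0,0.5, -0.003,0,0,0,0,0,0, -0.003,0,0,0,0,0,0, -0.003,0,0,0,0,0,0, -0.003,0,0,0,0,0,0, -0.003,0,0,0,0,0,0, -0.003,0,0,0,0,0,0, -0.003,0,0,0,0,0,0, -0.003,0,0,0,0,0,0, -0.003,0,0,0,0,0,0]'
python3 -m pendant '[0,0,-0.03,0,0,0,0, 0,0,-0.08,0,0,0,0, 0,0,-0.14,0,0,0,0, 0,0,-0.21,0,0,0,0, 0,0,-0.28,0,0,0,0, 0,0,-0.28,0,0,0,0, 0,0,-0.28,0,0,0,0, 0,0,-0.28,0,0,0,0, 0,0,-0.28,0,0,0,0, 0,0,-0.28,0,0,0,0]'
python3 -c "
from h import *
st();gc(.02,.08,.25);gc(.02,.0,.25)"
```

```text
clock: 29.48
eef_pos: [0.6257, 0.1685, 0.1091]
tool_rot: [0.081, 0.997, 0.0, 0.001]
ft_force: [0.7, 0.3, 1.6]
grip_width: 0.0103
grasp_force: 58.6
clock: 30.32
eef_pos: [0.6244, 0.1681, 0.2465]
tool_rot: [0.081, 0.997, -0.001, -0.002]
ft_force: [-0.2, 0.6, -1.1]
grip_width: 0.0102
grasp_force: 58.5
t 30.32 p [0.6244 0.1681 0.2465] F [-0.2  0.6 -1.1] w 0.0102 g 58.46440808993066
row [-0.0592, -0.2646, -0.0066, -0.0007, -0.0009, 0.0001]
row [-0.0592, -0.4246, -0.0063, -0.0007, -0.0009, 0.0001]
```

```bash

python3 -m pendant '[-0.01,-0.06,-0.005,0,0,0,0, -0.02,-0.12,-0.005,0,0,0,0, -0.03,-0.18,-0.005,0,0,0,0, -0.05,-0.24,-0.005,0,0,0,0, -0.057,-0.264,-0.005,0,0,0,0, -0.057,-0.264,-0.005,0,0,0,0, -0.057,-0.264,-0.005,0,0,0,0, -0.057,-0.264,-0.005,0,0,0,0, -0.057,-0.264,-0.005,0,0,0,0, -0.057,-0.264,-0.005,0,0,0,0]'
python3 -c "
from h import *
st();gc(.019,.08,.20)"
```

```text
clock: 31.15
eef_pos: [0.6322, 0.035, 0.2512]
tool_rot: [0.08, 0.997, -0.0, 0.0]
ft_force: [0.5, -0.3, -1.4]
grip_width: 0.0102
grasp_force: 58.5
t 31.15 p [0.6322 0.035  0.2512] F [ 0.5 -0.3 -1.4] w 0.0102 g 58.53324934345437
row [0.001, -0.0044, 0.1025, 0.0, 0.0003, 0.0007]
```

```bash

python3 -m pendant '[0.001,-0.004,0.03,0,0,0,0, 0.001,-0.004,0.06,0,0,0,0, 0.001,-0.004,0.08,0,0,0,0, 0.001,-0.004,0.1,0,0,0,0, 0.001,-0.004,0.115,0,0,0,0, 0.001,-0.004,0.13,0,0,0,0, 0.001,-0.004,0.145,0,0,0,0, 0.001,-0.004,0.16,0,0,0,0, 0.001,-0.004,0.16,0,0,0,0, 0.001,-0.004,0.16,0,0,0,0]'
python3 -c "
from h import *
st();gc(.019,.08,.118)"
```

```text
clock: 31.98
eef_pos: [0.6322, 0.0312, 0.1727]
tool_rot: [0.081, 0.997, -0.0, 0.002]
ft_force: [-0.5, -1.3, 4.5]
grip_width: 0.0101
grasp_force: 59.0
t 31.98 p [0.6322 0.0312 0.1727] F [-0.5 -1.3  4.5] w 0.0101 g 59.00365827139467
row [0.0025, 0.0031, 0.1094, -0.0002, 0.0012, 0.0]
```

```bash

python3 -m pendant '[0.002,0.002,0.01,0,0,0,0, 0.002,0.002,0.02,0,0,0,0, 0.002,0.002,0.03,0,0,0,0, 0.002,0.002,0.04,0,0,0,0, 0.002,0.002,0.05,0,0,0,0, 0.002,0.002,0.06,0,0,0,0, 0.002,0.002,0.07,0,0,0,0, 0.002,0.002,0.08,0,0,0,0, 0.002,0.002,0.09,0,0,0,0, 0.002,0.002,0.09,0,0,0,0]'
python3 -c "
from h import *
st();gc(.019,.08,.118)"
```

```text
clock: 32.82
eef_pos: [0.6317, 0.032, 0.1271]
tool_rot: [0.081, 0.997, -0.001, 0.002]
ft_force: [2.4, -2.4, 1.2]
grip_width: 0.0105
grasp_force: 58.7
t 32.82 p [0.6317 0.032  0.1271] F [ 2.4 -2.4  1.2] w 0.0105 g 58.66037080530077
row [0.0011, 0.0017, 0.0183, -0.0003, 0.0013, -0.0001]
```

```bash

python3 -m pendant '[0,0,0.004,0,0,0,0, 0,0,0.008,0,0,0,0, 0,0,0.012,0,0,0,0, 0,0,0.016,0,0,0,0, 0,0,0.02,0,0,0,0, 0,0,0.024,0,0,0,0, 0,0,0.026,0,0,0,0, 0,0,0.026,0,0,0,0, 0,0,0.026,0,0,0,0, 0,0,0.026,0,0,0,0]'
python3 -c "
from h import *
st();gc(.019,.08,.118)"
```

```text
clock: 33.65
eef_pos: [0.6316, 0.033, 0.1175]
tool_rot: [0.081, 0.997, 0.0, 0.003]
ft_force: [-5.6, -1.9, 19.9]
grip_width: 0.0104
grasp_force: 60.7
t 33.65 p [0.6316 0.033  0.1175] F [-5.6 -1.9 19.9] w 0.0104 g 60.653211150784045
row [0.0004, -0.0003, -0.0011, 0.0003, 0.0016, 0.0002]
```

```bash

python3 -m pendant '[0,0,0.004,0,0,0,0, 0,0,0.004,0,0,0,0, 0,0,0.004,0,0,0,0, 0,0,0,0,0,0,0, 0,0,-0.006,0,0,0,0, 0,0,-0.01,0,0,0,0, 0,0,-0.014,0,0,0,0, 0,0,-0.014,0,0,0,0, 0,0,-0.014,0,0,0,0, 0,0,-0.014,0,0,0,0]'
python3 -c "
from h import *
st()"
```

```text
clock: 34.48
eef_pos: [0.6305, 0.0329, 0.1197]
tool_rot: [0.081, 0.997, -0.0, -0.0]
ft_force: [0.4, -0.3, 1.0]
grip_width: 0.0104
grasp_force: 58.7
t 34.48 p [0.6305 0.0329 0.1197] F [ 0.4 -0.3  1. ] w 0.0104 g 58.69906104169786
```

```bash

python3 -m pendant '[0,0,-0.004,0,0,0,0, 0,0,-0.006,0,0,0,0, 0,0,-0.006,0,0,0,0, 0,0,-0.006,0,0,0,0, 0,0,-0.006,0,0,0,0, 0,0,-0.006,0,0,0,0, 0,0,-0.006,0,0,0,0, 0,0,-0.006,0,0,0,0, 0,0,-0.006,0,0,0,0, 0,0,-0.006,0,0,0,0]'
```

```text
clock: 35.32
eef_pos: [0.6307, 0.0327, 0.1234]
tool_rot: [0.081, 0.997, -0.0, 0.0]
ft_force: [1.2, -1.8, -4.2]
grip_width: 0.0101
grasp_force: 58.4
```

It resists being pulled upward, so the jaw has latched. I'll release it and go for the second bottle.

```bash

python3 -m pendant '[0,0,0.003,0,0,0,0, 0,0,0.003,0,0,0,0.5, 0,0,0.003,0,0,0,0.5, 0,0,0.003,0,0,0,0.5, 0,0,0.003,0,0,0,0.5, 0,0,-0.05,0,0,0,0.5, 0,0,-0.12,0,0,0,0.5, 0,0,-0.19,0,0,0,0.5, 0,0,-0.2,0,0,0,0.5, 0,0,-0.2,0,0,0,0.5]'
python3 -c "
from h import *
st();track();go(.615,.2837,.22)"
```

```text
clock: 36.15
eef_pos: [0.6327, 0.033, 0.2278]
tool_rot: [0.081, 0.997, 0.001, 0.005]
ft_force: [0.0, -0.3, -0.2]
grip_width: 0.0426
grasp_force: 0.0
t 36.15 p [0.6327 0.033  0.2278] F [ 0.  -0.3 -0.2] w 0.0426 g 0.0
crate px ((192.93899536132812, 221.95120239257812), (22.859329223632812, 71.22834777832031), 83.6598129272461)
tray shift px 0 0 0.532
row [0.1131, 0.4897, 0.01, 0.0002, 0.0015, 0.0001]
```

Crate still in place.

```bash

python3 -m pendant '[0.02,0.07,0,0,0,0,0.5, 0.04,0.14,0,0,0,0,0.5, 0.06,0.21,0,0,0,0,0.5, 0.07,0.28,0,0,0,0,0.5, 0.09,0.35,0,0,0,0,0.5, 0.1,0.42,0,0,0,0,0.5, 0.112,0.487,0,0,0,0,0.5, 0.112,0.487,0.01,0,0,0,0.5, 0.112,0.487,0.01,0,0,0,0.5, 0.112,0.487,0.01,0,0,0,0.5]'
python3 -c "
from h import *
st();go(.615,.2837,.110)"
```

```text
clock: 37.03
eef_pos: [0.6135, 0.2816, 0.2158]
tool_rot: [0.08, 0.997, -0.002, -0.001]
ft_force: [-0.4, -0.2, -0.9]
grip_width: 0.043
grasp_force: 0.0
t 37.03 p [0.6135 0.2816 0.2158] F [-0.4 -0.2 -0.9] w 0.043 g 0.0
row [-0.0029, 0.0054, 0.2115, -0.001, -0.0008, 0.0003]
```

```bash

python3 -m pendant '[-0.003,0.004,0.06,0,0,0,0.5, -0.003,0.004,0.12,0,0,0,0.5, -0.003,0.004,0.17,0,0,0,0.5, -0.003,0.004,0.19,0,0,0,0.5, -0.003,0.004,0.205,0,0,0,0.5, -0.003,0.004,0.21,0,0,0,0.5, -0.003,0.004,0.21,0,0,0,0.5, -0.003,0.004,0.21,0,0,0,0.5, -0.003,0.004,0.21,0,0,0,0.5, -0.003,0.004,0.21,0,0,0,0.5]'
python3 -c "
from h import *
st();go(.615,.2837,.110)"
```

```text
clock: 37.87
eef_pos: [0.6174, 0.2842, 0.1151]
tool_rot: [0.081, 0.997, 0.001, 0.002]
ft_force: [-0.1, 0.1, 0.7]
grip_width: 0.0422
grasp_force: 0.0
t 37.87 p [0.6174 0.2842 0.1151] F [-0.1  0.1  0.7] w 0.0422 g 0.0
row [0.0046, -0.0019, 0.0102, 0.0005, 0.0011, 0.0001]
```

```bash

python3 -m pendant '[0.003,0,0.008,0,0,0,0.5, 0.003,0,0.008,0,0,0,0.5, 0.003,0,0.008,0,0,0,0.5, 0.003,0,0.008,0,0,0,0.5, 0.003,0,0.008,0,0,0,0, 0.003,0,0.008,0,0,0,0, 0.003,0,0.008,0,0,0,0, 0.003,0,0.008,0,0,0,0, 0.003,0,0.008,0,0,0,0, 0.003,0,0.008,0,0,0,0]'
python3 -m pendant '[0,0,0,0,0,0,0, 0,0,0,0,0,0,0, 0,0,0,0,0,0,0, 0,0,0,0,0,0,0, 0,0,0,0,0,0,0, 0,0,0,0,0,0,0, 0,0,0,0,0,0,0, 0,0,0,0,0,0,0, 0,0,0,0,0,0,0, 0,0,0,0,0,0,0]'
```

```text
clock: 38.7
eef_pos: [0.6152, 0.2842, 0.1095]
tool_rot: [0.081, 0.997, 0.0, 0.001]
ft_force: [0.1, 0.9, 1.5]
grip_width: 0.0101
grasp_force: 58.6
clock: 39.53
eef_pos: [0.6151, 0.2841, 0.1095]
tool_rot: [0.081, 0.997, -0.0, 0.001]
ft_force: [0.0, 1.0, 0.4]
grip_width: 0.0104
grasp_force: 58.7
```

```bash

python3 -m pendant '[0,0,-0.03,0,0,0,0, 0,0,-0.08,0,0,0,0, 0,0,-0.14,0,0,0,0, 0,0,-0.21,0,0,0,0, 0,0,-0.28,0,0,0,0, 0,0,-0.28,0,0,0,0, 0,0,-0.28,0,0,0,0, 0,0,-0.28,0,0,0,0, 0,0,-0.28,0,0,0,0, 0,0,-0.28,0,0,0,0]'
python3 -c "
from h import *
st();gc(.02,.0,.25)"
```

```text
clock: 40.37
eef_pos: [0.614, 0.2836, 0.2468]
tool_rot: [0.081, 0.997, -0.001, -0.001]
ft_force: [-0.6, 0.1, -0.7]
grip_width: 0.0102
grasp_force: 58.5
t 40.37 p [0.614  0.2836 0.2468] F [-0.6  0.1 -0.7] w 0.0102 g 58.54118694202043
row [-0.117, -0.6493, -0.0049, -0.0009, -0.0008, 0.0001]
```

```bash

python3 -m pendant '[-0.01,-0.07,-0.005,0,0,0,0, -0.02,-0.14,-0.005,0,0,0,0, -0.04,-0.22,-0.005,0,0,0,0, -0.05,-0.3,-0.005,0,0,0,0, -0.06,-0.37,-0.005,0,0,0,0, -0.08,-0.44,-0.005,0,0,0,0, -0.09,-0.51,-0.005,0,0,0,0, -0.1,-0.58,-0.005,0,0,0,0, -0.116,-0.649,-0.005,0,0,0,0, -0.116,-0.649,-0.005,0,0,0,0]'
python3 -m pendant '[0,0,0,0,0,0,0, 0,0,0,0,0,0,0, 0,0,0,0,0,0,0, 0,0,0,0,0,0,0, 0,0,0,0,0,0,0, 0,0,0,0,0,0,0, 0,0,0,0,0,0,0, 0,0,0,0,0,0,0, 0,0,0,0,0,0,0, 0,0,0,0,0,0,0]'
python3 -c "
from h import *
st();gc(.0195,.0,.17)"
```

```text
clock: 41.2
eef_pos: [0.6191, -0.0523, 0.2504]
tool_rot: [0.085, 0.996, -0.002, -0.001]
ft_force: [-0.5, 0.3, -0.7]
grip_width: 0.0101
grasp_force: 58.7
clock: 42.03
eef_pos: [0.6199, -0.0454, 0.2521]
tool_rot: [0.081, 0.997, -0.0, 0.001]
ft_force: [-0.1, -0.1, -0.6]
grip_width: 0.0099
grasp_force: 58.7
t 42.03 p [ 0.6199 -0.0454  0.2521] F [-0.1 -0.1 -0.6] w 0.0099 g 58.68364010355435
row [0.0019, -0.0018, 0.1641, -0.0, 0.0004, 0.0002]
```

```bash

python3 -m pendant '[0.001,-0.002,0.03,0,0,0,0, 0.001,-0.002,0.06,0,0,0,0, 0.001,-0.002,0.08,0,0,0,0, 0.001,-0.002,0.1,0,0,0,0, 0.001,-0.002,0.115,0,0,0,0, 0.001,-0.002,0.13,0,0,0,0, 0.001,-0.002,0.145,0,0,0,0, 0.001,-0.002,0.16,0,0,0,0, 0.001,-0.002,0.16,0,0,0,0, 0.001,-0.002,0.16,0,0,0,0]'
python3 -c "
from h import *
st();gc(.0195,.0,.118)"
```

```text
clock: 42.87
eef_pos: [0.6199, -0.0472, 0.173]
tool_rot: [0.081, 0.997, -0.001, 0.002]
ft_force: [-0.4, -2.0, 1.6]
grip_width: 0.0103
grasp_force: 59.1
t 42.87 p [ 0.6199 -0.0472  0.173 ] F [-0.4 -2.   1.6] w 0.0103 g 59.11379523575306
row [0.0027, 0.002, 0.11, -0.0005, 0.0012, -0.0001]
```

```bash

python3 -m pendant '[0.002,0.002,0.01,0,0,0,0, 0.002,0.002,0.02,0,0,0,0, 0.002,0.002,0.03,0,0,0,0, 0.002,0.002,0.04,0,0,0,0, 0.002,0.002,0.05,0,0,0,0, 0.002,0.002,0.06,0,0,0,0, 0.002,0.002,0.07,0,0,0,0, 0.002,0.002,0.08,0,0,0,0, 0.002,0.002,0.09,0,0,0,0, 0.002,0.002,0.09,0,0,0,0]'
python3 -m pendant '[0,0,0.004,0,0,0,0, 0,0,0.008,0,0,0,0, 0,0,0.012,0,0,0,0, 0,0,0.016,0,0,0,0, 0,0,0.02,0,0,0,0, 0,0,0.024,0,0,0,0, 0,0,0.026,0,0,0,0, 0,0,0.026,0,0,0,0, 0,0,0.026,0,0,0,0, 0,0,0.026,0,0,0,0]'
```

```text
clock: 43.7
eef_pos: [0.6201, -0.0467, 0.1279]
tool_rot: [0.081, 0.997, -0.001, 0.003]
ft_force: [3.3, -5.0, 1.3]
grip_width: 0.0099
grasp_force: 59.1
clock: 44.53
eef_pos: [0.6197, -0.045, 0.1178]
tool_rot: [0.081, 0.997, 0.0, 0.003]
ft_force: [-2.0, -2.4, 19.4]
grip_width: 0.0103
grasp_force: 61.1
```

Same behaviour as the first bottle. I'll press a little more, ease off, and test the latch.

```bash

python3 -m pendant '[0,0,0.004,0,0,0,0, 0,0,0.004,0,0,0,0, 0,0,0.004,0,0,0,0, 0,0,0,0,0,0,0, 0,0,-0.006,0,0,0,0, 0,0,-0.01,0,0,0,0, 0,0,-0.016,0,0,0,0, 0,0,-0.02,0,0,0,0, 0,0,-0.02,0,0,0,0, 0,0,-0.02,0,0,0,0]'
```

```text
clock: 45.37
eef_pos: [0.6178, -0.0449, 0.1226]
tool_rot: [0.081, 0.997, 0.0, -0.001]
ft_force: [2.2, -1.0, -5.3]
grip_width: 0.0101
grasp_force: 58.5
```

```bash

python3 -m pendant '[0,0,0.004,0,0,0,0, 0,0,0.004,0,0,0,0.5, 0,0,0.004,0,0,0,0.5, 0,0,0.004,0,0,0,0.5, 0,0,0.004,0,0,0,0.5, 0,0,-0.05,0,0,0,0.5, 0,0,-0.12,0,0,0,0.5, 0,0,-0.19,0,0,0,0.5, 0,0,-0.2,0,0,0,0.5, 0,0,-0.2,0,0,0,0.5]'
python3 -m pendant '[0.06,0,0,0,0,0,0, 0.14,0,0,0,0,0,0, 0.22,0,0,0,0,0,0, 0.3,0,0,0,0,0,0, 0.38,0,0,0,0,0,0, 0.46,0,0,0,0,0,0, 0.5,0,0,0,0,0,0, 0.5,0,0,0,0,0,0, 0.5,0,0,0,0,0,0, 0.5,0,0,0,0,0,0]'
python3 -c "
from h import *
st();c=track();b=snap('scene')
i=cv2.resize(b['pixels'][160:330,180:400,::-1],None,fx=3,fy=3,interpolation=cv2.INTER_CUBIC)
cv2.imwrite('pics/v7.png',i)
gc(-.165,.022,.15)"
```

```text
clock: 46.2
eef_pos: [0.6203, -0.0453, 0.2282]
tool_rot: [0.081, 0.997, 0.0, 0.004]
ft_force: [-0.3, 0.6, 0.1]
grip_width: 0.043
grasp_force: 0.0
clock: 47.03
eef_pos: [0.3721, -0.005, 0.2233]
tool_rot: [0.081, 0.997, -0.0, 0.001]
ft_force: [-0.7, -0.0, -0.2]
grip_width: -0.0001
grasp_force: 0.0
t 47.03 p [ 0.3721 -0.005   0.2233] F [-0.7 -0.  -0.2] w -0.0001 g 0.0
crate px ((192.99388122558594, 221.9451141357422), (22.859329223632812, 71.3387680053711), 83.6598129272461)
tray shift px 0 0 0.53
row [-0.1303, 0.0424, 0.1468, -0.0, 0.0003, 0.0]
```

View pics/v7.png

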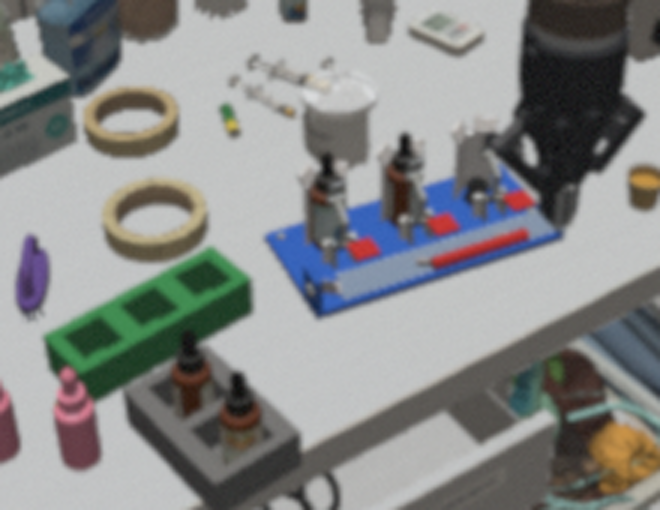

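Both fresh bottles sit low in the left and middle clips, the used ones are in the tray, and the crate is empty. Now to close the guard.

```bash

python3 -m pendant '[-0.05,0.02,0.03,0,0,0,0, -0.1,0.042,0.08,0,0,0,0, -0.13,0.042,0.147,0,0,0,0, -0.13,0.042,0.147,0,0,0,0, -0.13,0.042,0.147,0,0,0,0, -0.13,0.042,0.147,0,0,0,0, -0.13,0.042,0.147,0,0,0,0, -0.13,0.042,0.147,0,0,0,0, -0.13,0.042,0.147,0,0,0,0, -0.13,0.042,0.147,0,0,0,0]'
python3 -c "
from h import *
st();gc(-.162,.022,.067)"
```

```text
clock: 47.97
eef_pos: [0.4397, 0.0052, 0.1514]
tool_rot: [0.081, 0.997, 0.0, 0.002]
ft_force: [0.7, 0.2, -0.8]
grip_width: 0.0004
grasp_force: 0.0
t 47.97 p [0.4397 0.0052 0.1514] F [ 0.7  0.2 -0.8] w 0.0004 g 0.0
row [-0.0069, 0.0004, 0.1689, 0.0001, 0.0011, 0.0001]
```

```bash

python3 -m pendant '[-0.005,0,0.04,0,0,0,0, -0.005,0,0.08,0,0,0,0, -0.005,0,0.12,0,0,0,0, -0.005,0,0.15,0,0,0,0, -0.005,0,0.167,0,0,0,0, -0.005,0,0.167,0,0,0,0, -0.005,0,0.167,0,0,0,0, -0.005,0,0.167,0,0,0,0, -0.005,0,0.167,0,0,0,0, -0.005,0,0.167,0,0,0,0]'
python3 -m pendant '[-0.016,0,-0.012,0,0,0,0, -0.034,0,-0.031,0,0,0,0, -0.045,0,-0.045,0,0,0,0, -0.056,0,-0.059,0,0,0,0, -0.07,0,-0.07,0,0,0,0, -0.083,0,-0.081,0,0,0,0, -0.098,0,-0.09,0,0,0,0, -0.114,0,-0.098,0,0,0,0, -0.13,0,-0.103,0,0,0,0, -0.147,0,-0.108,0,0,0,0]'
python3 -c "
from h import *
st();gc(-.064,.022,.123)"
```

```text
clock: 48.8
eef_pos: [0.4427, 0.0048, 0.0677]
tool_rot: [0.081, 0.997, -0.0, 0.002]
ft_force: [-0.7, -0.2, -0.3]
grip_width: -0.0005
grasp_force: 0.0
clock: 49.63
eef_pos: [0.5142, -0.007, 0.1213]
tool_rot: [0.081, 0.997, -0.0, 0.0]
ft_force: [-3.2, -0.4, 2.6]
grip_width: 0.0002
grasp_force: 1.3
t 49.63 p [ 0.5142 -0.007   0.1213] F [-3.2 -0.4  2.6] w 0.0002 g 1.256291326135397
row [-0.0523, 0.0005, -0.0033, -0.0, 0.0001, 0.0001]
```

```bash

python3 -m pendant '[-0.01,0,-0.003,0,0,0,0, -0.02,0,-0.003,0,0,0,0, -0.03,0,-0.003,0,0,0,0, -0.04,0,-0.003,0,0,0,0, -0.05,0,-0.003,0,0,0,0, -0.054,0,-0.003,0,0,0,0, -0.054,0,-0.003,0,0,0,0, -0.054,0,-0.003,0,0,0,0, -0.054,0,-0.003,0,0,0,0, -0.054,0,-0.003,0,0,0,0]'
python3 -c "
from h import *
st();gc(-.064,.022,.123)"
```

```text
clock: 50.47
eef_pos: [0.5366, -0.0107, 0.1216]
tool_rot: [0.08, 0.997, 0.0, -0.004]
ft_force: [-11.6, 2.6, 9.0]
grip_width: -0.0004
grasp_force: 6.3
t 50.47 p [ 0.5366 -0.0107  0.1216] F [-11.6   2.6   9. ] w -0.0004 g 6.342335790395737
row [-0.007, 0.0006, -0.0029, -0.0001, -0.0027, 0.0003]
```

```bash

python3 -m pendant '[0.03,0,0,0,0,0,0, 0.08,0,0,0,0,0,0, 0.14,0,-0.05,0,0,0,0, 0.2,0,-0.12,0,0,0,0, 0.26,0,-0.2,0,0,0,0, 0.3,0,-0.22,0,0,0,0, 0.3,0,-0.22,0,0,0,0, 0.3,0,-0.22,0,0,0,0, 0.3,0,-0.22,0,0,0,0, 0.3,0,-0.22,0,0,0,0]'
python3 -c "
from h import *
st();c=track()
t=c['pixels'][192:270,242:364,::-1];b=snap('scene')['pixels'][160:330,180:400,::-1]
i=cv2.resize(t,None,fx=3.5,fy=3.5,interpolation=2);j=cv2.resize(b,(372,287))
o=np.zeros((287,i.shape[1]+372,3),np.uint8);o[:i.shape[0],:i.shape[1]]=i[:287];o[:,i.shape[1]:]=j
cv2.imwrite('pics/f.png',o)"
```

```text
clock: 51.3
eef_pos: [0.3934, 0.0127, 0.2312]
tool_rot: [0.081, 0.997, -0.0, 0.0]
ft_force: [0.1, -0.3, 0.0]
grip_width: 0.0
grasp_force: 0.0
t 51.3 p [0.3934 0.0127 0.2312] F [ 0.1 -0.3  0. ] w 0.0 g 0.0
crate px ((192.88412475585938, 221.9573211669922), (22.859329223632812, 71.33877563476562), 83.6598129272461)
tray shift px 0 0 0.532
```

View pics/f.png

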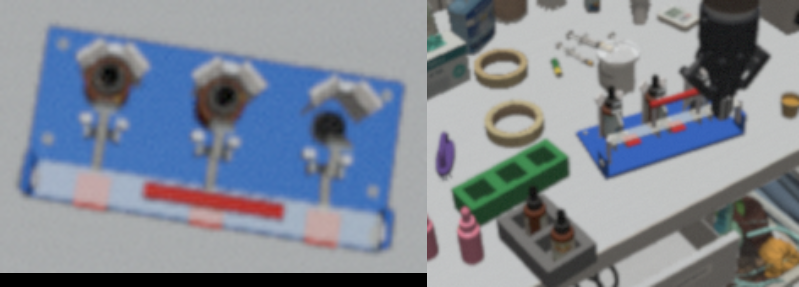

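The guard bar is back at its original pixels (145–283, 190–210 in this crop), so it is shut. The bottles are seated and the arm is clear.

```bash
python3 -c "
from h import *
print(bot.job_done())"
```

```text
the job is handed in; nothing more can be done
None
```

I handed the job in at about 51 s: both used bottles are in the tray, the two fresh bottles that were there are clamped in the left and middle clips, and the guard is shut. The hand-in returned no verdict, so I can't confirm how it was judged.

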